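# Dip washer: load the valves, wind down, clip the lid

## Task

Get the engine valves ready for their soak: stand every valve that is on the bench upright, head down, in a cup of its own in the washer's raised basket, then wind the basket fully down with the crank, turning clockwise and keeping hold of its loose sleeve all the while it turns. Then set the lid fully home on the pot and press its three clips down one after another until all are hooked under the rim. Leave the other things on the bench where they are.

Things in the scene. Friction and masses are not known exactly. Their poses are not given: they have to be found in the camera images.
- washer: hand-cranked dip washer, fixed: blue casting with a round empty steel pot (outer diameter 130 mm, inner 124, rim flange 142 mm in diameter, 5 mm thick, its top 157 mm above the bench) and, 170 mm beside it, a gear column (56 mm thick, 147 mm tall) with the crank on top. Origin on the bench under the pot's axis; y points from pot to column
- rim (a point): centre of the pot's mouth at the height of the rim's top; z up
- cup_0 (a point): middle of the inner floor of one of the four upright cups of the lift basket in the pot (cup inner diameter 38.6 mm, 45 mm deep; cup axes 36 mm from the pot's axis, neighbours 51 mm apart; a tube 22 mm thick in the middle of the basket rises 62 mm above the cup floors). It moves down with the basket
- cup_1 (a point): middle of the inner floor of one of the four upright cups of the lift basket in the pot (cup inner diameter 38.6 mm, 45 mm deep; cup axes 36 mm from the pot's axis, neighbours 51 mm apart; a tube 22 mm thick in the middle of the basket rises 62 mm above the cup floors). It moves down with the basket
- cup_2 (a point): middle of the inner floor of one of the four upright cups of the lift basket in the pot (cup inner diameter 38.6 mm, 45 mm deep; cup axes 36 mm from the pot's axis, neighbours 51 mm apart; a tube 22 mm thick in the middle of the basket rises 62 mm above the cup floors). It moves down with the basket
- cup_3 (a point): middle of the inner floor of one of the four upright cups of the lift basket in the pot (cup inner diameter 38.6 mm, 45 mm deep; cup axes 36 mm from the pot's axis, neighbours 51 mm apart; a tube 22 mm thick in the middle of the basket rises 62 mm above the cup floors). It moves down with the basket
- crank (a joint): crank angle, rad: grows clockwise seen from above, from 0 (basket fully raised, cup floors 98 mm above the bench) to the stop at 18.85 (three turns, basket 60 mm lower). About 2.5 N at the sleeve turns it; it stays where it is left
- crank_axis (a point): point on the crank's vertical axis, 195 mm above the bench, the height at which the sleeve is gripped
- crank_sleeve: free-spinning upright black grip sleeve at the end of the crank arm, 21 mm in diameter, 62 mm long (161 to 223 mm above the bench), on a circle of 60 mm radius about the crank axis; origin at the middle of its lower end, on the arm. It spins on its pin, so a gripper holding it need not turn. At crank 0 it is on the side away from the pot
- lid: the pot's lid, on the bench on its skirt, 0.6 kg: disc 143 mm in diameter, underside 16 mm and top 20 to 23 mm above the origin; skirt 118 mm in diameter plugs into the pot, 3 mm play all round, any yaw; black knob 28 mm in diameter in the middle, 25 to 56 mm above the origin. Origin: middle of the skirt's lower edge, z up; seated it is 16 mm below the rim's top
- clip_0 (a joint): one of three steel clips hinged at the lid's edge, 120 degrees apart: 0 = its ear stands up 46 degrees, hook swung out; 0.8 = ear pressed down level, hook under the pot's rim. About 5 N on the ear turns it; it stays where it is left
- clip_1 (a joint): one of three steel clips hinged at the lid's edge, 120 degrees apart: 0 = its ear stands up 46 degrees, hook swung out; 0.8 = ear pressed down level, hook under the pot's rim. About 5 N on the ear turns it; it stays where it is left
- clip_2 (a joint): one of three steel clips hinged at the lid's edge, 120 degrees apart: 0 = its ear stands up 46 degrees, hook swung out; 0.8 = ear pressed down level, hook under the pot's rim. About 5 N on the ear turns it; it stays where it is left
- clip_0_press (a point): point on the lid's frame where the pressed-down ear of clip 0 has its upper face, 94 mm from the lid's axis and 23 mm above the lid's origin: press straight down here. The ear is 15 mm wide, 22 mm long from a hinge 77 mm from the lid's axis; standing up, its tip is 16 mm higher
- clip_1_press (a point): point on the lid's frame where the pressed-down ear of clip 1 has its upper face, 94 mm from the lid's axis and 23 mm above the lid's origin: press straight down here. The ear is 15 mm wide, 22 mm long from a hinge 77 mm from the lid's axis; standing up, its tip is 16 mm higher
- clip_2_press (a point): point on the lid's frame where the pressed-down ear of clip 2 has its upper face, 94 mm from the lid's axis and 23 mm above the lid's origin: press straight down here. The ear is 15 mm wide, 22 mm long from a hinge 77 mm from the lid's axis; standing up, its tip is 16 mm higher
- valve_0: engine poppet valve, bare steel, 109 mm tall, standing on its flat head: head 33 mm in diameter, stem 10 mm in diameter from 25 mm above the bench to the top; 55 g; origin at the middle of the underside of the head, z along the stem. May be absent
- valve_1: engine poppet valve, bare steel, 109 mm tall, standing on its flat head: head 33 mm in diameter, stem 10 mm in diameter from 25 mm above the bench to the top; 55 g; origin at the middle of the underside of the head, z along the stem. May be absent
- valve_2: engine poppet valve, bare steel, 109 mm tall, standing on its flat head: head 29 mm in diameter, stem 8 mm in diameter from 25 mm above the bench to the top; 55 g; origin at the middle of the underside of the head, z along the stem. May be absent
- valve_3: engine poppet valve, bare steel, 109 mm tall, standing on its flat head: head 29 mm in diameter, stem 8 mm in diameter from 25 mm above the bench to the top; 55 g; origin at the middle of the underside of the head, z along the stem. May be absent
- spray_can: bystander: spray can 66 mm in diameter, 204 mm tall; origin under its middle
- bolt_jar: bystander: jar of bolts, 90 mm tall; origin under its middle
- feeler_gauge: bystander: feeler gauge 104 mm long, 10 mm thick, lying flat; origin under its middle
- marker: bystander: marker pen 132 mm long, 14 mm thick, lying; origin under its middle

How it is judged:
On the way, in this order (a step that is already met when the one before it is completed fails the run):
1. every valve stands upright in a cup of the raised basket (((horizontal distance between valve_0 and cup_0 below 0.009 m and z of valve_0 in the frame of cup_0 between -0.005 and 0.006 m) or (horizontal distance between valve_0 and cup_1 below 0.009 m and z of valve_0 in the frame of cup_1 between -0.005 and 0.006 m) or (horizontal distance between valve_0 and cup_2 below 0.009 m and z of valve_0 in the frame of cup_2 between -0.005 and 0.006 m) or (horizontal distance between valve_0 and cup_3 below 0.009 m and z of valve_0 in the frame of cup_3 between -0.005 and 0.006 m)) and ((horizontal distance between valve_1 and cup_0 below 0.009 m and z of valve_1 in the frame of cup_0 between -0.005 and 0.006 m) or (horizontal distance between valve_1 and cup_1 below 0.009 m and z of valve_1 in the frame of cup_1 between -0.005 and 0.006 m) or (horizontal distance between valve_1 and cup_2 below 0.009 m and z of valve_1 in the frame of cup_2 between -0.005 and 0.006 m) or (horizontal distance between valve_1 and cup_3 below 0.009 m and z of valve_1 in the frame of cup_3 between -0.005 and 0.006 m)) and ((horizontal distance between valve_2 and cup_0 below 0.009 m and z of valve_2 in the frame of cup_0 between -0.005 and 0.006 m) or (horizontal distance between valve_2 and cup_1 below 0.009 m and z of valve_2 in the frame of cup_1 between -0.005 and 0.006 m) or (horizontal distance between valve_2 and cup_2 below 0.009 m and z of valve_2 in the frame of cup_2 between -0.005 and 0.006 m) or (horizontal distance between valve_2 and cup_3 below 0.009 m and z of valve_2 in the frame of cup_3 between -0.005 and 0.006 m)) and ((horizontal distance between valve_3 and cup_0 below 0.009 m and z of valve_3 in the frame of cup_0 between -0.005 and 0.006 m) or (horizontal distance between valve_3 and cup_1 below 0.009 m and z of valve_3 in the frame of cup_1 between -0.005 and 0.006 m) or (horizontal distance between valve_3 and cup_2 below 0.009 m and z of valve_3 in the frame of cup_2 between -0.005 and 0.006 m) or (horizontal distance between valve_3 and cup_3 below 0.009 m and z of valve_3 in the frame of cup_3 between -0.005 and 0.006 m)) and angle between each of valve_0, valve_1, valve_2, valve_3's own z axis and vertical below 0.15 rad and value of joint crank below 5 rad), for 0.2 s.
2. the basket is half way down, wound by the held sleeve (value of joint crank between 9 and 17 rad and contact force between the fingers and crank_sleeve above 1 N), for 0.1 s.
3. the basket is fully down, valves still in their cups (((horizontal distance between valve_0 and cup_0 below 0.009 m and z of valve_0 in the frame of cup_0 between -0.005 and 0.006 m) or (horizontal distance between valve_0 and cup_1 below 0.009 m and z of valve_0 in the frame of cup_1 between -0.005 and 0.006 m) or (horizontal distance between valve_0 and cup_2 below 0.009 m and z of valve_0 in the frame of cup_2 between -0.005 and 0.006 m) or (horizontal distance between valve_0 and cup_3 below 0.009 m and z of valve_0 in the frame of cup_3 between -0.005 and 0.006 m)) and ((horizontal distance between valve_1 and cup_0 below 0.009 m and z of valve_1 in the frame of cup_0 between -0.005 and 0.006 m) or (horizontal distance between valve_1 and cup_1 below 0.009 m and z of valve_1 in the frame of cup_1 between -0.005 and 0.006 m) or (horizontal distance between valve_1 and cup_2 below 0.009 m and z of valve_1 in the frame of cup_2 between -0.005 and 0.006 m) or (horizontal distance between valve_1 and cup_3 below 0.009 m and z of valve_1 in the frame of cup_3 between -0.005 and 0.006 m)) and ((horizontal distance between valve_2 and cup_0 below 0.009 m and z of valve_2 in the frame of cup_0 between -0.005 and 0.006 m) or (horizontal distance between valve_2 and cup_1 below 0.009 m and z of valve_2 in the frame of cup_1 between -0.005 and 0.006 m) or (horizontal distance between valve_2 and cup_2 below 0.009 m and z of valve_2 in the frame of cup_2 between -0.005 and 0.006 m) or (horizontal distance between valve_2 and cup_3 below 0.009 m and z of valve_2 in the frame of cup_3 between -0.005 and 0.006 m)) and ((horizontal distance between valve_3 and cup_0 below 0.009 m and z of valve_3 in the frame of cup_0 between -0.005 and 0.006 m) or (horizontal distance between valve_3 and cup_1 below 0.009 m and z of valve_3 in the frame of cup_1 between -0.005 and 0.006 m) or (horizontal distance between valve_3 and cup_2 below 0.009 m and z of valve_3 in the frame of cup_2 between -0.005 and 0.006 m) or (horizontal distance between valve_3 and cup_3 below 0.009 m and z of valve_3 in the frame of cup_3 between -0.005 and 0.006 m)) and angle between each of valve_0, valve_1, valve_2, valve_3's own z axis and vertical below 0.15 rad and value of joint crank above 18.1996 rad), for 0.2 s.
4. the lid is seated on the pot's rim (horizontal distance between lid and rim below 0.007 m and z of lid in the frame of rim between -0.02 and -0.013 m and angle between lid's own z axis and vertical below 0.04 rad), for 0.2 s.
5. all three clips are pressed down (all of step 4 and value of joint each of clip_0, clip_1, clip_2 above 0.68 rad), for 0.2 s.
At the end, for the whole second after the job is handed in: Every valve present stands upright (within 0.15 rad) on the floor of a cup (within 9 mm of its axis), the crank is within 0.65 rad of its lower stop, the lid sits flat on the rim (centred within 7 mm, not more than 3 mm high) at rest, and each clip is turned past 0.68 of its 0.8 rad (all of step 3 and all of step 5 and linear speed of lid below 0.02 m/s); the robot touches nothing.
It fails at once if the crank turns while the fingers are off its sleeve (velocity of joint crank above 0.6 rad/s and contact force between the fingers and crank_sleeve below 0.05 N).
It fails at once if the spray_can is shoved away (distance of spray_can from where it was at the start of the episode above 0.05 m).
It fails at once if the bolt_jar is shoved away (distance of bolt_jar from where it was at the start of the episode above 0.05 m).
It fails at once if the feeler_gauge is shoved away (distance of feeler_gauge from where it was at the start of the episode above 0.05 m).
It fails at once if the marker is shoved away (distance of marker from where it was at the start of the episode above 0.05 m).
Of valve_0, valve_1, valve_2, valve_3 only 2 to 4 are there at a start; the rules pass over those that are not, and their reading is None.
At some moment in a run one of lid may be knocked a few centimetres aside while the robot is not near it.
It also fails if it takes over 210 s, if anything falls off the work surface, if the arm or the gripper's body presses on something with over 40 N, if the wrist force passes 120 N, or if a joint passes its speed limit or range.

## Robot

A 6-joint arm with a two-finger parallel gripper is mounted at the origin on the work surface; the furniture and walls round the work are solid. World frame = base frame: x ahead of the robot, y to its left, z up, the work surface at z = 0. Lengths are in m, angles in rad, forces in N, time in s.
With the tool pointing down it reaches from about 0.35 to 0.975 m from the base axis. Payload 4.9 kg.
Tool frame: the origin (TCP) lies midway between the tips of the shut fingers; the grasp point (between the pads) lies 19 mm behind it; z points along the fingers, y is the line along which they close (so a half turn about z gives the same grasp; the last joint's range is limited). The gripper opens to 85 mm and grips with 20 to 120 N. Pads are 22 mm wide; open, the fingers measure 114 mm over their backs; the gripper's body (76 mm by 85 mm) begins 54 mm behind the grasp point. The pads swing forward as they close: fully open they stand 13 mm farther back than shut.
Start: joints at [-1.243, 0.053, 1.613, -0, 1.476, -0.119], TCP at [0.27, -0.564, 0.231] pointing down, gripper open.
Joint ranges: [-3.01, 3.01], [-1.01, 2.22], [0.06, 2.58], [-1.02, 4.17], [0.09, 2.62], [-3.14, 3.14]. Speed limits (rad/s): [2.57, 2.57, 3.14, 3.14, 3.14, 3.14].

## Interface

Orientations are given as a rotation vector (axis times angle).
In Python, from station import ctrl gives the robot as it stands. The module is installed in compiled form; this text tells all that it offers.
- The arm moves only by the shell command python3 -m handwheel 'ROWS' [OPENING] [FORCE]. ROWS is JSON, a list of rows, each a list of 2 entries, a list of its own where there are three numbers: the shift along the tool's x, y, z in cm, then the turn, a rotation vector about the tool's x, y, z in rad. In form: [[[tx, ty, tz], [ax, ay, az]], ...]. A call has 1 to 5 rows; each row is the pose to reach, as a shift and turn from the pose commanded when the call began, along the tool's axes at that moment; what a row does not reach only later rows make up. A row lasts 1/8 s, in which the tool goes at most 62.5 mm and 10.7 degrees, less where a joint would pass 70% of its speed; a pose out of reach is approached as far as the arm can. A call with a gripper value outside its range is refused whole. OPENING is the gripper's target within -1 to 1 (shut at 1, half-way at 0, fully open at -1), set as the call begins (- or left out, the last holds). The fingers move at their own pace and stop on an object; FORCE is the grip in N (left out, the last holds). Time passes only in rows, so rows that repeat a pose let the fingers close. It gives the time, the measured TCP pose, the force, the opening and the grip force at its end, in the units of the state.
- ctrl.get_obs(): the state, without advancing time (a new reading comes with each control period).
- ctrl.get_image(name): name is "scene" or "top"; returns the picture (400x640x3 uint8, blue, green, red); there is no depth.
- ctrl.calibration(name): a dict with "fx", "fy", "cx", "cy" (pixels), "R" (3x3) and "t" (3): a world point X has camera coordinates R X + t. Camera axes: x right, y down, z forward; pixel columns grow to the right and rows downward; lengths in m; the calibration is good to about 2 mm. A picture is of the moment at which its call begins. calibration takes no time and is no camera call.
- ctrl.finish_job(): hands the job in; it is judged then, once.
Trained networks look in the newest picture that a camera, given by its name, has taken for a name from the list of things; names that differ only in an ending like _2 or _b are one class to them, and where a whole thing is asked for, a point or a joint stands for the part that bears it (a point fixed in the world has none). Each returns a list of dicts, best first, with "score" (0 to 1); they miss things now and then, are a little off and sometimes report something else, mostly with a low value. They report only what shows in the picture. A call takes as long as a camera call.
- ctrl.look_for(camera, query): "position" ([column, row] in pixels, amid what is visible of it).
- ctrl.landmark_of(camera, query): "position" ([column, row] in pixels: a listed point, or the origin of a listed thing).
The state is a dict: "t": time; "q": joint angles; "dq": joint speeds; "effort": joint torques, N m; "tool_pos": TCP position; "tool_rot": TCP orientation; "contact_force": force on the tool from outside, world axes, zero at the start; "wrist_torque": the same for the moment, N m; "opening": finger opening in m; "grip_force": force on a finger pad.
Only numpy, scipy, OpenCV 4.12 (cv2) and the standard library are available. Lean on these libraries where they do the work, as an engineer would, in place of code of your own. Each camera call takes 0.05 s, during which the arm holds its last target. There are 200 camera calls.

## Working session

There is one attempt and no reset: what is moved stays moved. The work goes in short steps, Python scripts to look and compute and a shell command to move; the robot and the scene stay as the last step left them, time stands still between calls to the robot, and variables do not carry over. Pictures are saved under pics/ and viewed, at most 14 in all, crops included, and the job is handed in when it is done.

```bash
ls; mkdir -p pics; cat > h.py <<'E'
import numpy as np, cv2
from station import ctrl
from scipy.spatial.transform import Rotation as Ro
def ray(cam,px):
    c=ctrl.calibration(cam);R=np.array(c["R"]);t=np.array(c["t"])
    d=R.T@np.array([(px[0]-c["cx"])/c["fx"],(px[1]-c["cy"])/c["fy"],1]);return -R.T@t,d
def at(cam,px,z):
    o,d=ray(cam,px);return o+d*(z-o[2])/d[2]
def tri(p,q):
    A=[];b=[]
    for cam,px in (("scene",p),("top",q)):
        o,d=ray(cam,px);d=d/np.linalg.norm(d);P=np.eye(3)-np.outer(d,d);A.append(P);b.append(P@o)
    x=np.linalg.lstsq(np.vstack(A),np.hstack(b),rcond=None)[0]
    return x,max(np.linalg.norm(A[i]@x-b[i]) for i in (0,1))
def proj(cam,X):
    c=ctrl.calibration(cam);p=np.array(c["R"])@X+np.array(c["t"]);return c["fx"]*p[0]/p[2]+c["cx"],c["fy"]*p[1]/p[2]+c["cy"]
E
python3 - <<'E'
from h import *
for c in("scene","top"):
    cv2.imwrite(f"pics/a_{c}.png",ctrl.get_image(c))
    k=ctrl.calibration(c);print(c,np.round(-np.array(k["R"]).T@np.array(k["t"]),3),k["fx"])
    for n in["valve_0","valve_2","lid","rim","crank_axis","crank_sleeve","cup_0","washer","clip_0_press","spray_can","bolt_jar","marker","feeler_gauge"]:
        z={"rim":.157,"crank_axis":.195,"crank_sleeve":.161,"cup_0":.098,"clip_0_press":.023}.get(n,0)
        for r in ctrl.landmark_of(c,n)[:5]:
            if r["score"]>.2: print(n,round(r["score"],2),np.round(r["position"]),np.round(at(c,r["position"],z),3)[:2])
o=ctrl.get_obs();print(o["t"],o["tool_pos"],o["tool_rot"],o["contact_force"])
print(np.round(Ro.from_rotvec(o["tool_rot"]).as_matrix(),3))
E
```

```text
pics
scene [-0.527 -0.632  1.212] 492.9898553822259
lid 0.68 [376. 284.] [ 0.419 -0.209]
rim 0.58 [349. 199.] [ 0.556 -0.007]
cup_0 0.55 [335. 214.] [0.521 0.021]
cup_0 0.54 [399. 287.] [ 0.375 -0.302]
cup_0 0.51 [341. 208.] [0.56  0.023]
cup_0 0.46 [355. 212.] [ 0.57  -0.028]
cup_0 0.39 [350. 222.] [ 0.519 -0.037]
washer 0.65 [341. 231.] [0.554 0.014]
clip_0_press 0.84 [401. 286.] [ 0.443 -0.284]
bolt_jar 0.52 [246. 193.] [0.507 0.42 ]
marker 0.64 [351. 199.] [0.722 0.081]
marker 0.54 [372. 281.] [ 0.424 -0.194]
marker 0.42 [379. 231.] [ 0.635 -0.095]
feeler_gauge 0.41 [266. 212.] [0.472 0.289]
top [0.251 0.164 1.4  ] 453.00168317025714
valve_0 0.47 [248. 246.] [0.385 0.318]
valve_0 0.37 [295. 238.] [0.413 0.174]
valve_2 0.47 [248. 246.] [0.385 0.318]
valve_2 0.37 [295. 238.] [0.413 0.174]
lid 0.63 [409. 234.] [ 0.43  -0.185]
rim 0.66 [356. 183.] [0.554 0.004]
crank_sleeve 0.41 [304. 167.] [0.595 0.152]
crank_sleeve 0.34 [351. 194.] [0.52  0.017]
cup_0 0.7 [349. 197.] [0.526 0.017]
cup_0 0.66 [343. 182.] [0.571 0.036]
cup_0 0.6 [360. 177.] [ 0.588 -0.017]
cup_0 0.59 [365. 197.] [ 0.526 -0.03 ]
cup_0 0.46 [295. 235.] [0.408 0.172]
washer 0.88 [352. 197.] [ 0.547 -0.006]
clip_0_press 0.82 [440. 232.] [ 0.438 -0.277]
clip_0_press 0.4 [380. 169.] [ 0.634 -0.089]
spray_can 0.71 [212. 177.] [0.6   0.439]
bolt_jar 0.62 [223. 208.] [0.501 0.398]
marker 0.55 [380. 167.] [ 0.647 -0.094]
marker 0.44 [400. 263.] [ 0.34  -0.154]
feeler_gauge 0.76 [260. 223.] [0.457 0.283]
feeler_gauge 0.24 [398. 262.] [ 0.344 -0.149]
1.4 [ 0.27001507 -0.56366523  0.23132193] [ 3.06348408e+00  6.95917023e-01 -1.44576089e-06] [-0.84663384 -1.04127456  0.32137426]
[[ 0.902  0.432  0.   ]
 [ 0.432 -0.902 -0.   ]
 [-0.     0.    -1.   ]]
```

View pics/a_scene.png

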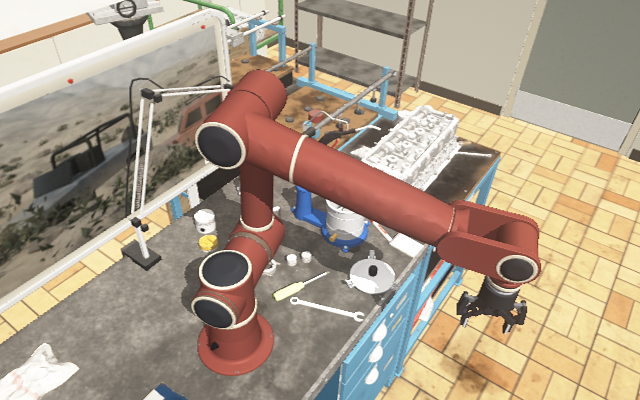

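View pics/a_top.png

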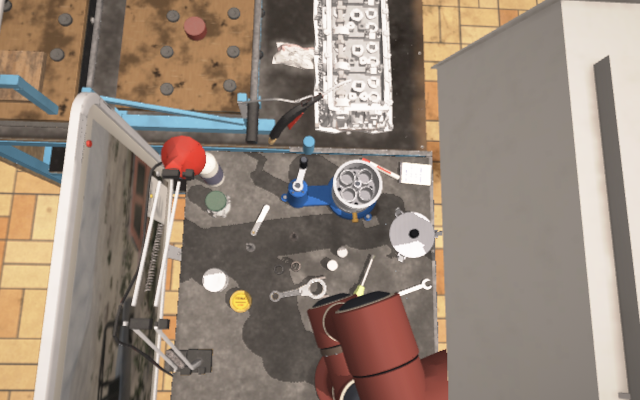

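```bash
python3 - <<'E'
from h import *
a=cv2.imread("pics/a_top.png")
cv2.imwrite("pics/b.png",cv2.resize(a[145:310,200:440],None,fx=3.3,fy=3.3,interpolation=cv2.INTER_CUBIC))
E
```

```text
(no output)
```

View pics/b.png

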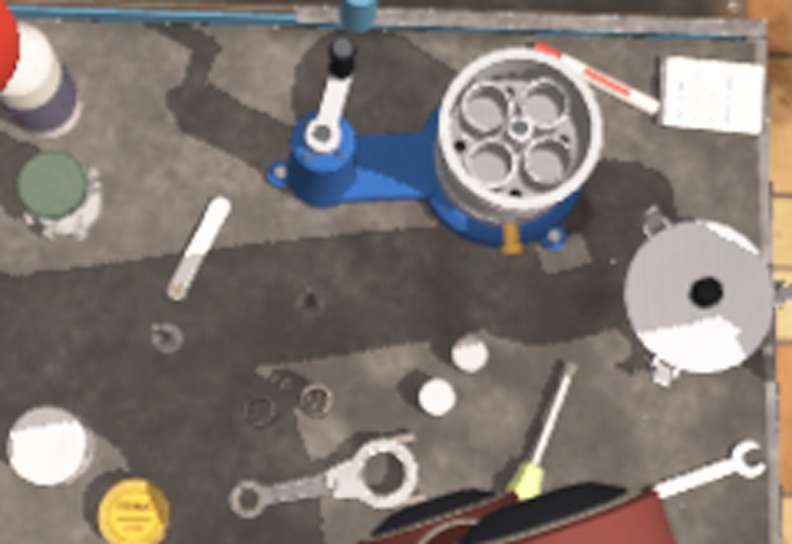

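```bash
python3 -m handwheel '[[[-44,-17,-5],[0,0,0]],[[-44,-17,-5],[0,0,0]],[[-44,-17,-5],[0,0,0]],[[-44,-17,-5],[0,0,0]],[[-44,-17,-5],[0,0,0]]]'
python3 -m handwheel '[[[-16,-6,0],[0,0,0]],[[-16,-6,0],[0,0,0]],[[-16,-6,0],[0,0,0]],[[-16,-6,0],[0,0,0]]]'
python3 - <<'E'
from h import *
o=ctrl.get_obs();print(o["t"],o["tool_pos"],o["tool_rot"])
a={c:ctrl.get_image(c) for c in("scene","top")}
s=a["scene"][150:350,180:440];t=a["top"][150:400,170:440]
cv2.imwrite("pics/c1.png",cv2.resize(s,None,fx=3,fy=3,interpolation=cv2.INTER_CUBIC))
cv2.imwrite("pics/c2.png",cv2.resize(t,None,fx=2.4,fy=2.4,interpolation=cv2.INTER_CUBIC))
for c in("scene","top"):
    for n in["valve_0","crank_axis","crank_sleeve","cup_0","clip_0_press","spray_can"]:
        z={"rim":.157,"crank_axis":.195,"crank_sleeve":.161,"cup_0":.098,"clip_0_press":.023}.get(n,0)
        for r in ctrl.landmark_of(c,n)[:5]:
            if r["score"]>.2: print(c,n,round(r["score"],2),np.round(r["position"]),np.round(at(c,r["position"],z),3)[:2])
E
```

```text
t: 2.02
tool_pos: [-0.0417, -0.5878, 0.2647]
tool_rot: [3.063, 0.696, -0.0]
contact_force: [0.8, -0.6, -0.1]
opening: 0.0854
grip_force: 0.0
t: 2.52
tool_pos: [-0.2131, -0.6026, 0.2639]
tool_rot: [-3.065, -0.689, 0.0]
contact_force: [0.2, -0.1, -0.2]
opening: 0.0855
grip_force: 0.0
2.525 [-0.21311645 -0.60256516  0.26385166] [-3.06454788e+00 -6.89003097e-01  1.15148334e-04]
scene valve_0 0.39 [245. 224.] [0.372 0.305]
scene cup_0 0.86 [346. 206.] [0.58  0.017]
scene cup_0 0.65 [344. 220.] [ 0.514 -0.019]
scene cup_0 0.62 [338. 214.] [0.529 0.016]
scene cup_0 0.59 [353. 212.] [ 0.567 -0.019]
scene clip_0_press 0.88 [403. 288.] [ 0.438 -0.293]
top valve_0 0.55 [401. 262.] [ 0.342 -0.156]
top valve_0 0.53 [296. 238.] [0.411 0.169]
top valve_0 0.38 [250. 245.] [0.389 0.31 ]
top crank_axis 0.75 [295. 184.] [0.537 0.176]
top crank_axis 0.59 [223. 206.] [0.472 0.368]
top crank_sleeve 0.62 [306. 170.] [0.587 0.146]
top cup_0 0.77 [362. 176.] [ 0.59  -0.023]
top cup_0 0.65 [345. 181.] [0.574 0.03 ]
top cup_0 0.62 [351. 198.] [0.523 0.01 ]
top cup_0 0.6 [364. 194.] [ 0.534 -0.029]
top clip_0_press 0.97 [439. 234.] [ 0.43  -0.273]
top spray_can 0.66 [342. 180.] [0.6   0.027]
top spray_can 0.6 [214. 172.] [0.615 0.435]
```

View pics/c1.png

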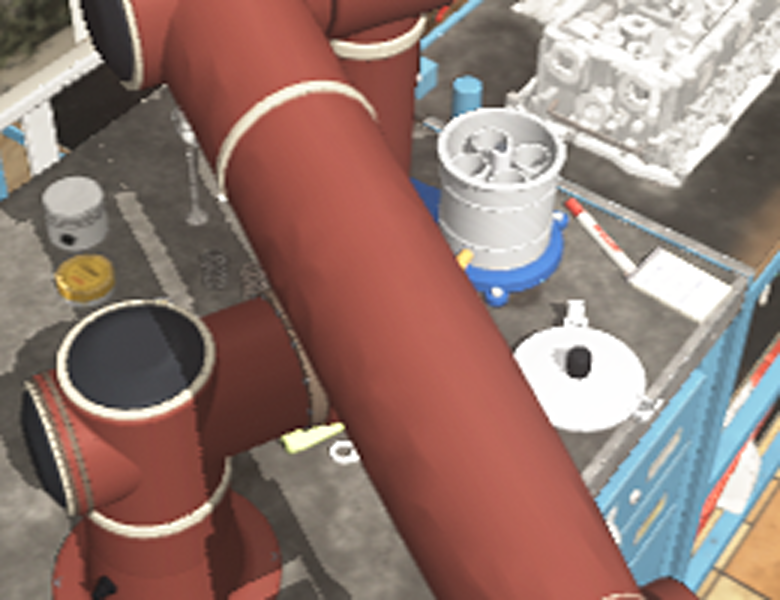

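View pics/c2.png

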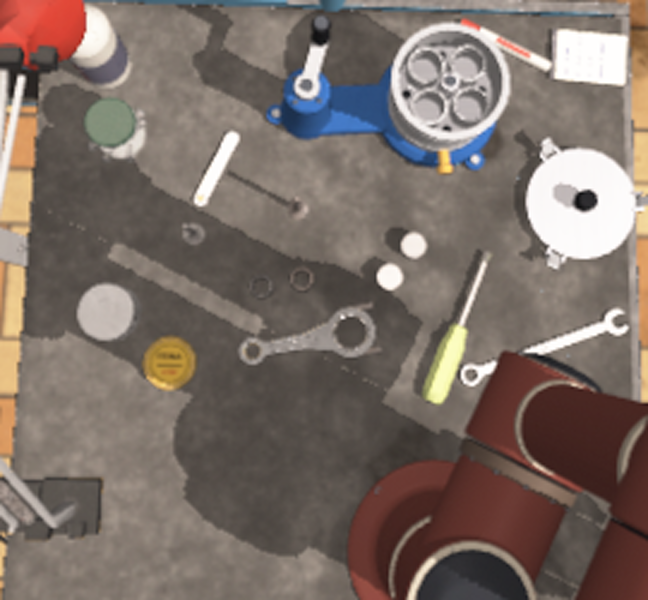

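```bash
python3 - <<'E'
from h import *
t=ctrl.get_image("top");s=ctrl.get_image("scene")
def crop(im,c,w,h,k,cam,X):
    x,y=c;a=cv2.resize(im[y-h:y+h,x-w:x+w],None,fx=k,fy=k,interpolation=cv2.INTER_CUBIC)
    f=lambda P:tuple(int(round(k*(v+.5-o))) for v,o in zip(proj(cam,np.array(P)),(x-w,y-h)))
    a=cv2.convertScaleAbs(a,alpha=1.5)
    poly=[f([X[0]+.0165*np.cos(q),X[1]+.0165*np.sin(q),.002]) for q in np.linspace(0,6.28,24)]
    cv2.polylines(a,[np.array(poly)],True,(0,255,0),1)
    cv2.line(a,f([X[0],X[1],0]),f([X[0],X[1],.109]),(0,0,255),1)
    return a
A=(.385,.308);B=(.412,.172)
row=np.hstack([crop(t,(250,245),13,20,14,"top",A),crop(t,(296,238),13,20,14,"top",B)])
r2=crop(s,(245,215),19,40,7,"scene",A)
print(row.shape,r2.shape)
cv2.imwrite("pics/d.png",cv2.copyMakeBorder(row,0,0,0,0,0)if 0 else np.hstack([row[:, :],cv2.resize(r2,None,fx=.265/.265,fy=1)])[:,:800])
E
```

```text
(560, 728, 3) (560, 266, 3)
```

View pics/d.png

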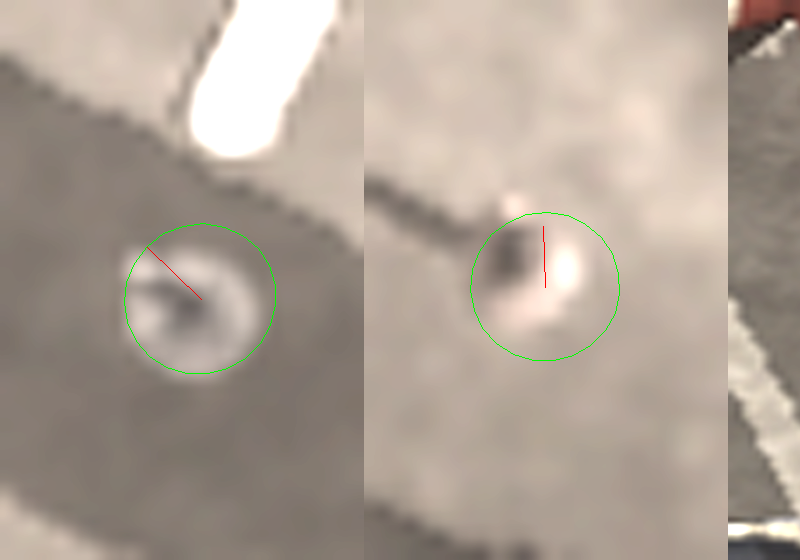

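```bash
cat > fit.py <<'E'
from h import *
import sys
a=np.linspace(0,2*np.pi,120,endpoint=False)
def grad(im):
    g=cv2.GaussianBlur(cv2.cvtColor(im,cv2.COLOR_BGR2GRAY),(0,0),.8).astype(np.float32)
    return np.hypot(cv2.Sobel(g,cv2.CV_32F,1,0),cv2.Sobel(g,cv2.CV_32F,0,1))
def score(g,cam,cen,r,z):
    P=np.array([proj(cam,np.array([cen[0]+r*np.cos(q),cen[1]+r*np.sin(q),z])) for q in a],np.float32)
    return float(np.mean(np.minimum(cv2.remap(g,P[None,:,0],P[None,:,1],cv2.INTER_LINEAR),400)))
def grid(f,c,w,st):
    best=max(((f((c[0]+i*st,c[1]+j*st)),c[0]+i*st,c[1]+j*st) for i in range(-w,w+1) for j in range(-w,w+1)))
    return np.round(best,4)
E
python3 - <<'E'
from fit import *
G={c:grad(ctrl.get_image(c)) for c in("scene","top")}
for c in G:
    print(c,grid(lambda p:score(G[c],c,p,.071,.157)+score(G[c],c,p,.062,.157),(.554,0),9,.002))
f=lambda p:sum(score(G[c],c,p,r,.157) for c in G for r in(.071,.062))
b=grid(f,(.554,0),9,.0015);print("both",b)
best=max((sum(score(G["top"],"top",(b[1]+.036*np.cos(th+k*np.pi/2),b[2]+.036*np.sin(th+k*np.pi/2)),.0193,z+.045) for k in range(4)),th,z) for th in np.arange(0,1.57,.03) for z in (.085,.09,.095,.1))
print(best)
th=best[1];print([np.round((b[1]+.036*np.cos(th+k*np.pi/2),b[2]+.036*np.sin(th+k*np.pi/2)),4) for k in range(4)])
E
```

```text
Traceback (most recent call last):
  File "fit.py", line 11, in grid
    best=max(((f((c[0]+i*st,c[1]+j*st)),c[0]+i*st,c[1]+j*st) for i in range(-w,w+1) for j in range(-w,w+1)))
  File "fit.py", line 11, in <genexpr>
    best=max(((f((c[0]+i*st,c[1]+j*st)),c[0]+i*st,c[1]+j*st) for i in range(-w,w+1) for j in range(-w,w+1)))
               ~^^^^^^^^^^^^^^^^^^^^^^^
  File "fit.py", line 8, in score
    P=np.array([proj(cam,np.array([cen[0]+r*np.cos(q),cen[1]+r*np.sin(q),z])) for q in a],np.float32)
                ~~~~^^^^^^^^^^^^^^^^^^^^^^^^^^^^^^^^^^^^^^^^^^^^^^^^^^^^^^^^^
  File "h.py", line 16, in proj
    c=ctrl.calibration(cam);p=np.array(c["R"])@X+np.array(c["t"]);return c["fx"]*p[0]/p[2]+c["cx"],c["fy"]*p[1]/p[2]+c["cy"]
ValueError: time passes only in moves, steps and waits
```

```bash
sed -i 's/^def ray/CAL={c:ctrl.calibration(c) for c in("scene","top")}\ndef ray/; s/ctrl.calibration(cam)/CAL[cam]/' h.py
python3 - <<'E'
from fit import *
G={c:grad(ctrl.get_image(c)) for c in("scene","top")}
for c in G:
    print(c,grid(lambda p:score(G[c],c,p,.071,.157)+score(G[c],c,p,.062,.157),(.554,0),9,.002))
f=lambda p:sum(score(G[c],c,p,r,.157) for c in G for r in(.071,.062))
b=grid(f,(.554,0),9,.0015);print("both",b)
best=max((sum(score(G["top"],"top",(b[1]+.036*np.cos(th+k*np.pi/2),b[2]+.036*np.sin(th+k*np.pi/2)),.0193,z+.045) for k in range(4)),th,z) for th in np.arange(0,1.57,.03) for z in (.085,.09,.095,.1))
print(best)
th=best[1];print([np.round((b[1]+.036*np.cos(th+k*np.pi/2),b[2]+.036*np.sin(th+k*np.pi/2)),4) for k in range(4)])
E
```

```text
scene [4.124495e+02 5.540000e-01 2.000000e-03]
top [5.627498e+02 5.540000e-01 0.000000e+00]
both [9.723949e+02 5.540000e-01 0.000000e+00]
(566.1450347900391, np.float64(0.06), 0.085)
[array([0.5899, 0.0022]), array([0.5518, 0.0359]), array([ 0.5181, -0.0022]), array([ 0.5562, -0.0359])]
```

```bash
python3 -m handwheel '[[[46,10.5,-5.6],[0,0,0.442]],[[46,10.5,-5.6],[0,0,0.442]],[[46,10.5,-5.6],[0,0,0.442]],[[46,10.5,-5.6],[0,0,0.442]],[[46,10.5,-5.6],[0,0,0.442]]]'
```

```text
t: 4.15
tool_pos: [0.0939, -0.5339, 0.3015]
tool_rot: [3.141, 0.007, 0.0]
contact_force: [-0.3, -0.6, -0.3]
opening: 0.0857
grip_force: 0.0
```

```bash
python3 -m handwheel '[[[35,-33,-2],[0,0,0]],[[35,-33,-2],[0,0,0]],[[35,-33,-2],[0,0,0]],[[35,-33,-2],[0,0,0]],[[35,-33,-2],[0,0,0]]]'
python3 -m handwheel '[[[14,-13,-1],[0,0,0]],[[14,-13,-1],[0,0,0]],[[14,-20,-1],[0,0,0]],[[14,-26,-1],[0,0,0]],[[14,-30,-1],[0,0,0]]]'
```

```text
t: 4.78
tool_pos: [0.3194, -0.3178, 0.3144]
tool_rot: [3.141, 0.007, 0.001]
contact_force: [0.9, -0.3, -0.5]
opening: 0.0854
grip_force: 0.0
t: 5.4
tool_pos: [0.4532, -0.0509, 0.3239]
tool_rot: [3.142, 0.007, 0.001]
contact_force: [1.4, -0.5, 0.4]
opening: 0.0855
grip_force: 0.0
```

```bash
python3 - <<'E'
from h import *
s=ctrl.get_image("scene");k=3.5
for n in["valve_0","crank_axis","crank_sleeve"]:
    z={"crank_axis":.195,"crank_sleeve":.161}.get(n,0)
    for r in ctrl.landmark_of("scene",n)[:5]:
        if r["score"]>.2: print(n,round(r["score"],2),np.round(r["position"],1),np.round(at("scene",r["position"],z),3)[:2])
x0,y0=200,150
a=cv2.resize(s[y0:y0+130,x0:x0+200],None,fx=k,fy=k,interpolation=cv2.INTER_CUBIC)
for X in((.382,.310),(.415,.177)):
    f=lambda P:tuple(int(round(k*(v+.5-o))) for v,o in zip(proj("scene",np.array(P)),(x0,y0)))
    cv2.line(a,f([*X,0]),f([*X,.109]),(0,0,255),1)
cv2.imwrite("pics/e.png",a)
E
```

```text
valve_0 0.66 [243.2 222.8] [0.375 0.315]
valve_0 0.5 [281.6 233.4] [0.416 0.172]
crank_axis 0.74 [304.7 170.4] [0.551 0.173]
crank_sleeve 0.67 [316.2 170.2] [0.612 0.169]
```

View pics/e.png

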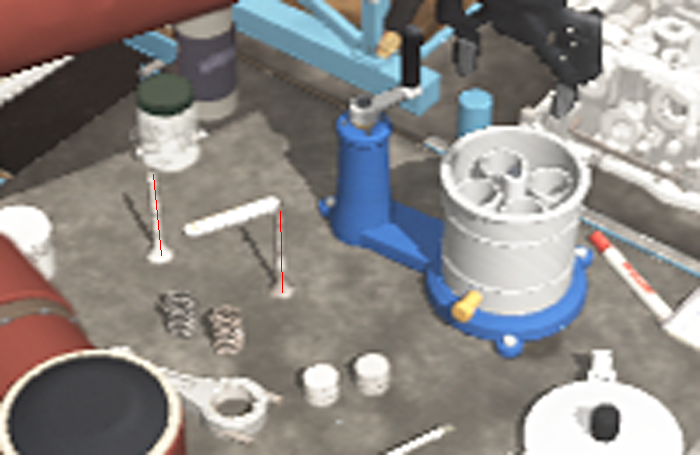

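```bash
python3 -m handwheel '[[[-1,-6,3],[0,0,0]],[[-2,-12,6],[0,0,0]],[[-3,-18,11],[0,0,0]],[[-3.8,-22.8,16],[0,0,0]],[[-3.8,-22.8,17.4],[0,0,0]]]' -0.5
python3 -m handwheel '[[[0,0,4],[0,0,0]],[[0,0,8],[0,0,0]],[[0,0,8],[0,0,0]]]'
```

```text
t: 6.22
tool_pos: [0.4137, 0.1749, 0.1482]
tool_rot: [3.141, 0.006, -0.0]
contact_force: [1.2, 0.5, 0.1]
opening: 0.0641
grip_force: 0.0
t: 6.6
tool_pos: [0.4115, 0.1728, 0.0663]
tool_rot: [3.139, 0.003, -0.012]
contact_force: [-0.3, -0.4, 0.5]
opening: 0.0642
grip_force: 0.0
```

```bash
python3 -m handwheel '[[[0,0,0],[0,0,0]],[[0,0,0],[0,0,0]]]'
```

```text
t: 6.85
tool_pos: [0.4158, 0.1748, 0.0721]
tool_rot: [-3.141, -0.006, -0.006]
contact_force: [-0.4, -0.1, 0.3]
opening: 0.0643
grip_force: 0.0
```

```bash
python3 -m handwheel '[[[0,-0.2,0.3],[0,0,0]],[[0,-0.2,0.3],[0,0,0]]]'
python3 -m handwheel '[[[0,0,0],[0,0,0]],[[0,0,0],[0,0,0]],[[0,0,0],[0,0,0]],[[0,0,0],[0,0,0]],[[0,0,0],[0,0,0]]]' 1 30
```

```text
t: 7.1
tool_pos: [0.4141, 0.1771, 0.0672]
tool_rot: [-3.141, -0.008, -0.001]
contact_force: [0.2, -0.2, -0.3]
opening: 0.0639
grip_force: 0.0
t: 7.72
tool_pos: [0.4138, 0.1769, 0.0666]
tool_rot: [-3.142, -0.007, 0.0]
contact_force: [0.6, -1.0, -0.7]
opening: 0.0063
grip_force: 30.2
```

```bash
python3 -m handwheel '[[[0,0,-4],[0,0,0]],[[0,0,-8],[0,0,0]],[[0,0,-13],[0,0,0]],[[0,0,-13],[0,0,0]]]'
```

```text
t: 8.22
tool_pos: [0.4166, 0.1776, 0.2019]
tool_rot: [-3.139, -0.008, -0.015]
contact_force: [0.7, 0.2, -1.7]
opening: 0.0063
grip_force: 30.2
```

```bash
python3 -m handwheel '[[[0,0,-5],[0,0,0]],[[3,5,-7],[0,0,0]],[[6,10,-7],[0,0,0]],[[9,15,-7],[0,0,0]],[[11.7,20.4,-7],[0,0,0]]]'
python3 -m handwheel '[[[0,0,0],[0,0,0]],[[0,0,0],[0,0,0]],[[0,0,0],[0,0,0]]]'
python3 - <<'E'
from h import *
o=ctrl.get_obs();p=o["tool_pos"];print(o["t"],np.round(p,4))
k=6;out=[]
for cam,w,h in(("scene",32,46),("top",32,46)):
    s=ctrl.get_image(cam);u=proj(cam,np.array([p[0],p[1],p[2]-.06]));x0,y0=int(u[0])-w,int(u[1])-h
    a=cv2.resize(s[y0:y0+2*h,x0:x0+2*w],None,fx=k,fy=k,interpolation=cv2.INTER_CUBIC)
    f=lambda P:tuple(int(round(k*(v+.5-o))) for v,o in zip(proj(cam,np.array(P)),(x0,y0)))
    b=p[2]-.067
    cv2.line(a,f([p[0],p[1],b]),f([p[0],p[1],b+.06]),(0,0,255),1)
    cv2.polylines(a,[np.array([f([p[0]+.0145*np.cos(q),p[1]+.0145*np.sin(q),b]) for q in np.linspace(0,6.28,24)])],True,(0,255,0),1)
    cv2.polylines(a,[np.array([f([.5311+.0193*np.cos(q),-.0268+.0193*np.sin(q),.139]) for q in np.linspace(0,6.28,24)])],True,(255,0,0),1)
    cv2.polylines(a,[np.array([f([.554+.071*np.cos(q),.001+.071*np.sin(q),.157]) for q in np.linspace(0,6.28,24)])],True,(255,0,255),1)
    out.append(a)
cv2.imwrite("pics/f.png",np.hstack(out))
E
```

```text
t: 8.85
tool_pos: [0.532, -0.0281, 0.265]
tool_rot: [-3.141, -0.008, 0.003]
contact_force: [1.9, 1.3, -0.1]
opening: 0.0064
grip_force: 30.2
t: 9.22
tool_pos: [0.5312, -0.0254, 0.2661]
tool_rot: [-3.141, -0.01, 0.001]
contact_force: [0.3, 0.6, 0.1]
opening: 0.006
grip_force: 30.2
9.225 [ 0.5312 -0.0254  0.2661]
```

View pics/f.png

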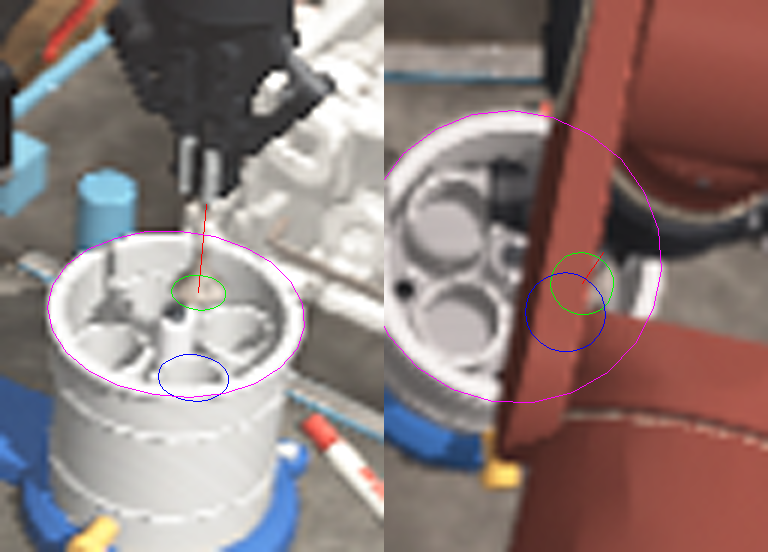

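```bash
python3 - <<'E'
from h import *
p=np.array([ 0.5312,-0.0254,0.2661])
for cam,w,h,ox in(("scene",32,46,0),("top",32,46,384)):
    u=proj(cam,np.array([p[0],p[1],p[2]-.06]));x0,y0=int(u[0])-w,int(u[1])-h
    for th in(50.5,140.5,230.5,320.5):
        t=np.radians(th);v=proj(cam,np.array([.554+.036*np.cos(t),.001+.036*np.sin(t),.139]))
        print(cam,th,round(6*(v[0]+.5-x0)+ox),round(6*(v[1]+.5-y0)))
E
```

```text
scene 50.5 155 295
scene 140.5 111 345
scene 230.5 193 377
scene 320.5 235 326
top 50.5 450 216
top 140.5 460 319
top 230.5 565 312
top 320.5 555 209
```

```bash
python3 -m handwheel '[[[0,0.15,3],[0,0,0]],[[0,0.15,6],[0,0,0]],[[0,0.15,8.5],[0,0,0]],[[0,0.15,8.5],[0,0,0]],[[0,0.15,8.5],[0,0,0]]]'
python3 -m handwheel '[[[0,0,0.4],[0,0,0]],[[0,0,0.8],[0,0,0]],[[0,0,1],[0,0,0]],[[0,0,1],[0,0,0]]]'
```

```text
t: 9.95
tool_pos: [0.5324, -0.0277, 0.1831]
tool_rot: [3.141, 0.009, 0.003]
contact_force: [1.2, -0.3, -0.3]
opening: 0.0061
grip_force: 30.2
t: 10.45
tool_pos: [0.5317, -0.028, 0.1714]
tool_rot: [-3.141, -0.007, 0.001]
contact_force: [0.5, 1.1, -1.1]
opening: 0.0063
grip_force: 30.2
```

```bash
python3 -m handwheel '[[[0,0,0.2],[0,0,0]],[[0,0,0.4],[0,0,0]],[[0,0,0.5],[0,0,0]],[[0,0,0.5],[0,0,0]]]'
python3 -m handwheel '[[[0,0,0.2],[0,0,0]],[[0,0,0.4],[0,0,0]],[[0,0,0.4],[0,0,0]]]'
```

```text
t: 10.95
tool_pos: [0.5317, -0.028, 0.1666]
tool_rot: [-3.142, -0.008, 0.0]
contact_force: [-0.7, -0.5, -0.2]
opening: 0.0062
grip_force: 30.2
t: 11.32
tool_pos: [0.5316, -0.028, 0.1624]
tool_rot: [-3.141, -0.007, 0.001]
contact_force: [0.3, -0.2, -1.5]
opening: 0.0066
grip_force: 30.2
```

```bash
python3 -m handwheel '[[[0,0,0.2],[0,0,0]],[[0,0,0.3],[0,0,0]],[[0,0,0.3],[0,0,0]]]'
python3 -m handwheel '[[[0,0,0.2],[0,0,0]],[[0,0,0.3],[0,0,0]],[[0,0,0.3],[0,0,0]]]'
```

```text
t: 11.7
tool_pos: [0.5317, -0.028, 0.1595]
tool_rot: [-3.142, -0.008, 0.0]
contact_force: [0.0, 0.9, -0.4]
opening: 0.0062
grip_force: 30.2
t: 12.08
tool_pos: [0.5325, -0.0281, 0.1586]
tool_rot: [3.141, 0.008, 0.002]
contact_force: [-2.2, -0.3, 6.4]
opening: 0.0063
grip_force: 30.9
```

```bash
python3 -m handwheel '[[[0,0,-0.2],[0,0,0]],[[0,0,-0.2],[0,0,0]],[[0,0,-0.2],[0,0,0]],[[0,0,-0.2],[0,0,0]]]' 0.4
python3 -m handwheel '[[[0,0,-3],[0,0,0]],[[0,0,-7],[0,0,0]],[[0,0,-12],[0,0,0]],[[0,0,-16],[0,0,0]]]'
```

```text
t: 12.58
tool_pos: [0.5317, -0.028, 0.1584]
tool_rot: [-3.142, -0.008, 0.001]
contact_force: [-0.9, -0.2, -0.5]
opening: 0.0254
grip_force: 0.0
t: 13.08
tool_pos: [0.532, -0.028, 0.3208]
tool_rot: [3.141, 0.008, 0.002]
contact_force: [0.7, 0.0, 0.0]
opening: 0.0257
grip_force: 0.0
```

```bash
python3 -m handwheel '[[[-3,-5,0],[0,0,0]],[[-6,-10.5,0],[0,0,0]],[[-8.5,-16,0],[0,0,0]],[[-11,-21.5,2],[0,0,0]],[[-13,-27,5],[0,0,0]]]' -0.5
python3 -m handwheel '[[[-1.2,-5,5],[0,0,0]],[[-2,-6.8,10],[0,0,0]],[[-2,-6.8,13],[0,0,0]],[[-2,-6.8,13],[0,0,0]],[[-2,-6.8,13],[0,0,0]]]'
```

```text
t: 13.7
tool_pos: [0.4014, 0.2395, 0.2715]
tool_rot: [-3.14, -0.008, -0.005]
contact_force: [0.9, -0.1, 0.9]
opening: 0.0639
grip_force: 0.0
t: 14.32
tool_pos: [0.3826, 0.3059, 0.1424]
tool_rot: [-3.14, -0.007, -0.003]
contact_force: [0.3, -0.4, 0.0]
opening: 0.0636
grip_force: 0.0
```

```bash
python3 -m handwheel '[[[0,-0.45,3],[0,0,0]],[[0,-0.45,6],[0,0,0]],[[0,-0.45,7.5],[0,0,0]],[[0,-0.45,7.5],[0,0,0]],[[0,-0.45,7.5],[0,0,0]]]'
python3 -m handwheel '[[[0,0,0],[0,0,0]],[[0,0,0],[0,0,0]],[[0,0,0],[0,0,0]],[[0,0,0],[0,0,0]],[[0,0,0],[0,0,0]]]' 1 30
python3 -m handwheel '[[[0,0,-4],[0,0,0]],[[0,0,-8],[0,0,0]],[[0,0,-14],[0,0,0]],[[0,0,-20],[0,0,0]],[[0,0,-20],[0,0,0]]]'
```

```text
t: 14.95
tool_pos: [0.3828, 0.3107, 0.0675]
tool_rot: [-3.14, -0.007, -0.004]
contact_force: [-0.3, -0.6, -0.3]
opening: 0.0638
grip_force: 0.0
t: 15.58
tool_pos: [0.3817, 0.3103, 0.0659]
tool_rot: [-3.141, -0.007, -0.0]
contact_force: [-0.5, -0.3, 1.4]
opening: 0.0062
grip_force: 30.0
t: 16.2
tool_pos: [0.384, 0.3115, 0.2725]
tool_rot: [-3.136, -0.008, -0.016]
contact_force: [-0.2, 0.5, -1.1]
opening: 0.0065
grip_force: 29.8
```

```bash
python3 -m handwheel '[[[2,6,0],[0,0,0]],[[5,11.5,0],[0,0,0]],[[7.5,17,0],[0,0,0]],[[10.5,22.5,0],[0,0,0]],[[13.5,28,0],[0,0,0]]]'
python3 -m handwheel '[[[0.9,0.7,0],[0,0,0]],[[0.9,0.7,0],[0,0,0]],[[0.9,0.7,0],[0,0,0]],[[0.9,0.7,0],[0,0,0]]]'
python3 - <<'E'
from h import *
o=ctrl.get_obs();p=o["tool_pos"];print(o["t"],np.round(p,4))
k=8
cam="scene";w,h=40,36
s=ctrl.get_image(cam);u=proj(cam,np.array([p[0],p[1],p[2]-.08]));x0,y0=int(u[0])-w,int(u[1])-h
a=cv2.resize(s[y0:y0+2*h,x0:x0+2*w],None,fx=k,fy=k,interpolation=cv2.INTER_CUBIC)
f=lambda P:tuple(int(round(k*(v+.5-o))) for v,o in zip(proj(cam,np.array(P)),(x0,y0)))
b=p[2]-.066
cv2.line(a,f([p[0],p[1],b]),f([p[0],p[1],b+.06]),(0,0,255),1)
cv2.polylines(a,[np.array([f([p[0]+.0145*np.cos(q),p[1]+.0145*np.sin(q),b]) for q in np.linspace(0,6.28,24)])],True,(0,255,0),1)
for X in((.5262,.0239),(.5311,-.0268)):
  cv2.polylines(a,[np.array([f([X[0]+.0193*np.cos(q),X[1]+.0193*np.sin(q),.137]) for q in np.linspace(0,6.28,24)])],True,(255,0,0),1)
  cv2.line(a,f([*X,.092]),f([*X,.201]),(0,255,255),1)
cv2.imwrite("pics/g.png",a)
E
```

```text
t: 16.82
tool_pos: [0.5177, 0.0291, 0.2641]
tool_rot: [-3.141, -0.007, 0.003]
contact_force: [0.9, 1.2, -0.3]
opening: 0.0064
grip_force: 29.9
t: 17.32
tool_pos: [0.5262, 0.0254, 0.2656]
tool_rot: [-3.141, -0.011, 0.0]
contact_force: [0.2, 0.8, -0.1]
opening: 0.0059
grip_force: 29.9
17.325 [0.5262 0.0254 0.2656]
```

View pics/g.png

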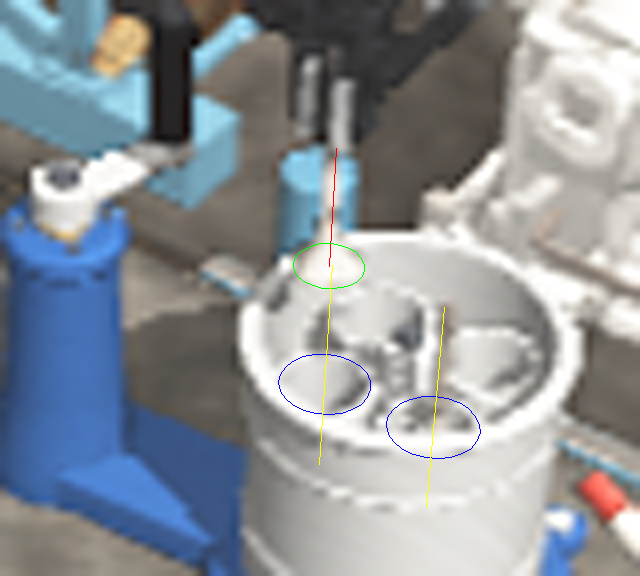

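```bash
python3 -m handwheel '[[[0,0.15,3],[0,0,0]],[[0,0.15,6],[0,0,0]],[[0,0.15,8.5],[0,0,0]],[[0,0.15,9.7],[0,0,0]],[[0,0.15,9.7],[0,0,0]]]'
python3 -m handwheel '[[[0,0,0.3],[0,0,0]],[[0,0,0.6],[0,0,0]],[[0,0,0.9],[0,0,0]],[[0,0,1],[0,0,0]]]'
```

```text
t: 18.0
tool_pos: [0.5262, 0.023, 0.1681]
tool_rot: [-3.141, -0.009, 0.002]
contact_force: [-0.4, 0.2, 0.5]
opening: 0.0062
grip_force: 29.9
t: 18.5
tool_pos: [0.5267, 0.0225, 0.1586]
tool_rot: [-3.142, -0.007, 0.0]
contact_force: [0.4, 0.1, -0.5]
opening: 0.0059
grip_force: 29.9
```

```bash
python3 -m handwheel '[[[0,0,0.1],[0,0,0]],[[0,0,0.2],[0,0,0]],[[0,0,0.2],[0,0,0]]]'
python3 -m handwheel '[[[0,0,-0.1],[0,0,0]],[[0,0,-0.1],[0,0,0]],[[0,0,-0.1],[0,0,0]],[[0,0,-0.1],[0,0,0]]]' 0.4
python3 -m handwheel '[[[0,0,-3],[0,0,0]],[[0,0,-7],[0,0,0]],[[0,0,-12],[0,0,0]],[[0,0,-16],[0,0,0]]]'
python3 - <<'E'
from h import *
for c in("scene","top"):
  ctrl.get_image(c)
  for n in["crank_axis","crank_sleeve","valve_0","lid"]:
    z={"crank_axis":.195,"crank_sleeve":.161,"valve_0":.092}.get(n,0)
    for r in ctrl.landmark_of(c,n)[:5]:
        if r["score"]>.2: print(c,n,round(r["score"],2),np.round(r["position"],1),np.round(at(c,r["position"],z),3)[:2])
s=ctrl.get_image("scene");t=ctrl.get_image("top")
k=7;f=lambda im,x,y,w,h:cv2.resize(im[y:y+h,x:x+w],None,fx=k,fy=k,interpolation=cv2.INTER_CUBIC)
cv2.imwrite("pics/i.png",np.hstack([f(s,295,148,75,80),f(t,285,150,38,80)]))
E
```

```text
t: 18.88
tool_pos: [0.5272, 0.0225, 0.1579]
tool_rot: [3.141, 0.008, 0.001]
contact_force: [-2.3, -0.3, 4.9]
opening: 0.0061
grip_force: 30.5
t: 19.38
tool_pos: [0.5267, 0.0225, 0.1575]
tool_rot: [-3.142, -0.008, 0.0]
contact_force: [-0.1, -0.4, -0.0]
opening: 0.0258
grip_force: 0.0
t: 19.88
tool_pos: [0.5269, 0.0225, 0.3199]
tool_rot: [3.141, 0.008, 0.003]
contact_force: [0.3, 0.3, -0.3]
opening: 0.0257
grip_force: 0.0
scene crank_axis 0.61 [304.9 169.3] [0.556 0.177]
scene crank_sleeve 0.39 [314.5 171.8] [0.601 0.168]
scene valve_0 0.49 [348.1 205.7] [0.59  0.015]
scene lid 0.55 [345.7 218.5] [0.618 0.036]
top crank_axis 0.59 [294.6 179.3] [0.55  0.177]
top crank_sleeve 0.57 [302.7 165.9] [0.599 0.156]
top valve_0 0.53 [367.8 197.3] [ 0.527 -0.04 ]
top lid 0.79 [409.3 232.6] [ 0.436 -0.185]
```

View pics/i.png

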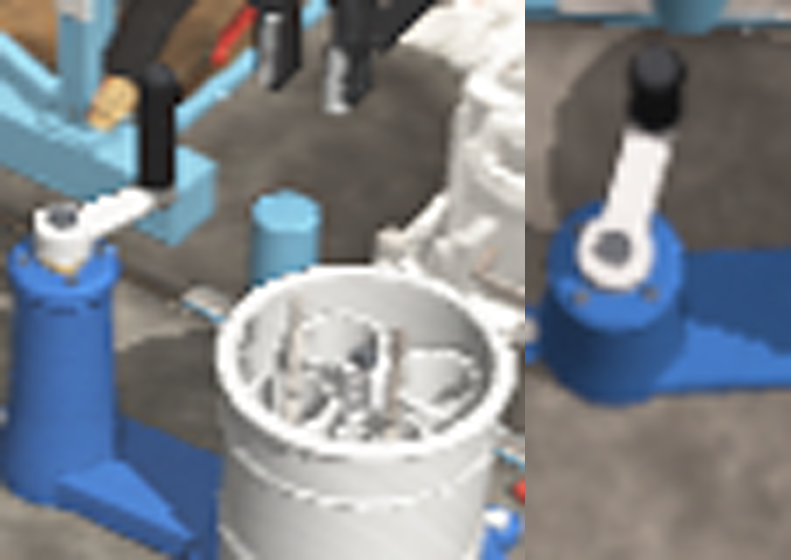

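```bash
python3 - <<'E'
from h import *
x,e=tri((317.6,158.1),(303.4,159.5));print("sleeve top",np.round(x,4),round(e,4))
for z in(.223,):print(at("scene",(317.6,158.1),z)[:2],at("top",(303.4,159.5),z)[:2])
print(at("scene",(317,174.2),.163)[:2])
x,e=tri((303.5,178.7),(296.9,185));print("hub",np.round(x,4),round(e,4))
E
```

```text
sleeve top [0.5977 0.1544 0.2281] 0.0002
[0.60368495 0.15837428] [0.59904959 0.15445411]
[0.59325009 0.15163902]
hub [0.5411 0.1708 0.1663] 0.0004
```

```bash
python3 - <<'E'
from h import *
for q in((308.5,138),(308.5,142),(308.5,150)):print([np.round(v,3) for v in tri((335.9,177.3),q)])
o=ctrl.get_obs();print(o["q"])
ax=np.array([.5395,.1705]);a=np.radians(-16-20*np.arange(0,60));P=ax+.06*np.c_[np.cos(a),np.sin(a)]
D=np.diff(P,axis=0)*100
for c in range(0,50,5):
    d=np.cumsum(D[c:c+5],axis=0);print(c,[[round(x,1),round(-y,1)] for x,y in d],np.round(P[c+5],3))
E
```

```text
[array([0.706, 0.141, 0.086]), np.float64(0.003)]
[array([0.694, 0.138, 0.093]), np.float64(0.002)]
[array([0.67 , 0.132, 0.109]), np.float64(0.01)]
[-9.83853648e-02 -2.18632977e-01  1.72784157e+00  1.95153655e-05
  1.63392486e+00  1.46761418e+00]
0 [[np.float64(-0.9), np.float64(1.9)], [np.float64(-2.4), np.float64(3.3)], [np.float64(-4.3), np.float64(4.2)], [np.float64(-6.4), np.float64(4.3)], [np.float64(-8.4), np.float64(3.7)]] [0.513 0.117]
5 [[np.float64(-1.7), np.float64(-1.2)], [np.float64(-2.9), np.float64(-3.0)], [np.float64(-3.4), np.float64(-5.0)], [np.float64(-3.1), np.float64(-7.0)], [np.float64(-2.2), np.float64(-8.9)]] [0.491 0.206]
10 [[np.float64(1.5), np.float64(-1.4)], [np.float64(3.4), np.float64(-2.3)], [np.float64(5.5), np.float64(-2.4)], [np.float64(7.5), np.float64(-1.9)], [np.float64(9.2), np.float64(-0.6)]] [0.583 0.212]
15 [[np.float64(1.2), np.float64(1.7)], [np.float64(1.7), np.float64(3.7)], [np.float64(1.5), np.float64(5.8)], [np.float64(0.5), np.float64(7.7)], [np.float64(-1.0), np.float64(9.1)]] [0.573 0.121]
20 [[np.float64(-1.9), np.float64(0.8)], 
[... 481 characters left out ...]
 [np.float64(6.9), np.float64(3.4)], [np.float64(7.4), np.float64(5.4)]] [0.599 0.175]
35 [[np.float64(-0.2), np.float64(2.1)], [np.float64(-1.1), np.float64(3.9)], [np.float64(-2.6), np.float64(5.4)], [np.float64(-4.5), np.float64(6.2)], [np.float64(-6.6), np.float64(6.4)]] [0.533 0.111]
40 [[np.float64(-2.0), np.float64(-0.6)], [np.float64(-3.7), np.float64(-1.8)], [np.float64(-4.9), np.float64(-3.5)], [np.float64(-5.4), np.float64(-5.5)], [np.float64(-5.1), np.float64(-7.6)]] [0.482 0.187]
45 [[np.float64(0.9), np.float64(-1.9)], [np.float64(2.4), np.float64(-3.3)], [np.float64(4.3), np.float64(-4.2)], [np.float64(6.4), np.float64(-4.3)], [np.float64(8.4), np.float64(-3.7)]] [0.566 0.224]
```

```bash
python3 -m handwheel '[[[3,-5,0],[0,0,0]],[[6,-10,0],[0,0,0]],[[7,-13.2,2],[0,0,0]],[[7,-13.2,3],[0,0,0]],[[7,-13.2,3],[0,0,0]]]' -1
python3 -m handwheel '[[[0,0,3],[0,0,0]],[[0,0,7],[0,0,0]],[[0,0,11.2],[0,0,0]],[[0,0,11.2],[0,0,0]],[[0,0,11.2],[0,0,0]]]'
```

```text
t: 21.1
tool_pos: [0.5954, 0.1544, 0.2861]
tool_rot: [3.141, 0.007, -0.004]
contact_force: [-0.6, 0.2, 0.4]
opening: 0.0854
grip_force: 0.0
t: 21.72
tool_pos: [0.5973, 0.1543, 0.1783]
tool_rot: [-3.141, -0.006, -0.005]
contact_force: [1.4, 0.0, 0.4]
opening: 0.0853
grip_force: 0.0
```

```bash
python3 -m handwheel '[[[0,0,0],[0,0,0]],[[0,0,0],[0,0,0]],[[0,0,0],[0,0,0]],[[0,0,0],[0,0,0]],[[0,0,0],[0,0,0]]]' 0.4 20
python3 -m handwheel '[[[0,0,0],[0,0,0]],[[0,0,0],[0,0,0]],[[0,0,0],[0,0,0]]]' 1 20
python3 -m handwheel '[[[0,0,0],[0,0,0]],[[0,0,0],[0,0,0]]]' 1 50
```

```text
t: 22.35
tool_pos: [0.5961, 0.1549, 0.1756]
tool_rot: [3.142, 0.008, -0.0]
contact_force: [0.1, 0.1, -0.6]
opening: 0.0256
grip_force: 0.0
t: 22.72
tool_pos: [0.5961, 0.155, 0.1757]
tool_rot: [-3.141, -0.008, 0.0]
contact_force: [-0.3, 0.6, 0.6]
opening: 0.0212
grip_force: 20.5
t: 22.98
tool_pos: [0.5961, 0.155, 0.1758]
tool_rot: [-3.141, -0.008, 0.0]
contact_force: [-0.8, 0.8, 1.0]
opening: 0.0209
grip_force: 48.8
```

```bash
python3 -m handwheel '[[[-0.9,1.9,0],[0,0,0]],[[-2.4,3.3,0],[0,0,0]],[[-4.3,4.2,0],[0,0,0]],[[-6.4,4.3,0],[0,0,0]],[[-8.4,3.7,0],[0,0,0]]]'
python3 -m handwheel '[[[0,0,0],[0,0,0]],[[0,0,0],[0,0,0]]]'
```

```text
t: 23.6
tool_pos: [0.5121, 0.1156, 0.1757]
tool_rot: [3.139, 0.005, 0.002]
contact_force: [2.8, -0.7, -0.4]
opening: 0.0201
grip_force: 49.9
t: 23.85
tool_pos: [0.5113, 0.1161, 0.1758]
tool_rot: [3.139, 0.007, -0.005]
contact_force: [-4.4, -5.5, 3.6]
opening: 0.0202
grip_force: 50.3
```

Tracks well. Continue the arcs.

```bash
python3 -m handwheel '[[[-1.7,-1.2,0],[0,0,0]],[[-2.9,-3.0,0],[0,0,0]],[[-3.4,-5.0,0],[0,0,0]],[[-3.1,-7.0,0],[0,0,0]],[[-2.2,-8.9,0],[0,0,0]]]'
python3 -m handwheel '[[[1.5,-1.4,0],[0,0,0]],[[3.4,-2.3,0],[0,0,0]],[[5.5,-2.4,0],[0,0,0]],[[7.5,-1.9,0],[0,0,0]],[[9.2,-0.6,0],[0,0,0]]]'
```

```text
t: 24.48
tool_pos: [0.49, 0.2062, 0.1757]
tool_rot: [3.14, 0.008, -0.0]
contact_force: [4.8, -6.8, -0.7]
opening: 0.0205
grip_force: 50.0
t: 25.1
tool_pos: [0.5815, 0.2114, 0.1756]
tool_rot: [3.139, 0.008, -0.007]
contact_force: [-10.3, -7.3, 5.7]
opening: 0.0204
grip_force: 50.7
```

```bash
python3 -m handwheel '[[[1.2,1.7,0],[0,0,0]],[[1.7,3.7,0],[0,0,0]],[[1.5,5.8,0],[0,0,0]],[[0.5,7.7,0],[0,0,0]],[[-1.0,9.1,0],[0,0,0]]]'
python3 -m handwheel '[[[-1.9,0.8,0],[0,0,0]],[[-4.0,1.0,0],[0,0,0]],[[-6.0,0.4,0],[0,0,0]],[[-7.7,-0.8,0],[0,0,0]],[[-8.8,-2.5,0],[0,0,0]]]'
python3 -m handwheel '[[[0,0,0],[0,0,0]],[[0,0,0],[0,0,0]]]'
```

```text
t: 25.72
tool_pos: [0.5729, 0.1209, 0.1757]
tool_rot: [-3.141, -0.007, -0.003]
contact_force: [0.6, 4.1, 0.8]
opening: 0.0206
grip_force: 50.2
t: 26.35
tool_pos: [0.4831, 0.1453, 0.1758]
tool_rot: [3.139, 0.006, -0.002]
contact_force: [1.5, -3.2, 0.1]
opening: 0.0203
grip_force: 50.4
t: 26.6
tool_pos: [0.4826, 0.1468, 0.1757]
tool_rot: [-3.141, -0.009, 0.007]
contact_force: [-7.7, -1.1, 5.2]
opening: 0.0205
grip_force: 50.6
```

```bash
python3 -m handwheel '[[[-0.5,-2.0,0],[0,0,0]],[[-0.3,-4.1,0],[0,0,0]],[[0.6,-6.0,0],[0,0,0]],[[2.1,-7.4,0],[0,0,0]],[[4.0,-8.3,0],[0,0,0]]]'
python3 -m handwheel '[[[2.1,-0.1,0],[0,0,0]],[[4.1,0.4,0],[0,0,0]],[[5.8,1.7,0],[0,0,0]],[[6.9,3.4,0],[0,0,0]],[[7.4,5.4,0],[0,0,0]]]'
python3 -m handwheel '[[[-0.2,2.1,0],[0,0,0]],[[-1.1,3.9,0],[0,0,0]],[[-2.6,5.4,0],[0,0,0]],[[-4.5,6.2,0],[0,0,0]],[[-6.6,6.4,0],[0,0,0]]]'
python3 -m handwheel '[[[-2.0,-0.6,0],[0,0,0]],[[-3.7,-1.8,0],[0,0,0]],[[-4.9,-3.5,0],[0,0,0]],[[-5.4,-5.5,0],[0,0,0]],[[-5.1,-7.6,0],[0,0,0]]]'
python3 -m handwheel '[[[0,0,0],[0,0,0]],[[0,0,0],[0,0,0]]]'
```

```text
t: 27.22
tool_pos: [0.5246, 0.2286, 0.1757]
tool_rot: [3.137, 0.009, 0.001]
contact_force: [0.0, -13.3, 2.8]
opening: 0.0204
grip_force: 50.5
t: 27.85
tool_pos: [0.5978, 0.1759, 0.1756]
tool_rot: [-3.14, -0.009, 0.004]
contact_force: [-8.2, 2.2, 4.9]
opening: 0.0202
grip_force: 50.7
t: 28.48
tool_pos: [0.5324, 0.1099, 0.1757]
tool_rot: [3.141, 0.005, 0.005]
contact_force: [2.7, 4.3, -0.1]
opening: 0.02
grip_force: 50.3
t: 29.1
tool_pos: [0.4806, 0.1881, 0.1758]
tool_rot: [3.141, 0.008, 0.002]
contact_force: [5.6, -4.8, -1.7]
opening: 0.0206
grip_force: 50.3
t: 29.35
tool_pos: [0.4808, 0.1882, 0.1757]
tool_rot: [-3.14, -0.009, 0.0]
contact_force: [0.8, 2.9, 0.1]
opening: 0.0205
grip_force: 50.2
```

```bash
python3 -m handwheel '[[[0.9,-1.9,0],[0,0,0]],[[2.4,-3.3,0],[0,0,0]],[[3.7,-4,0],[0,0,0]],[[4.3,-4.1,0],[0,0,0]],[[4.3,-4.1,0],[0,0,0]]]'
python3 -m handwheel '[[[0.3,0,0],[0,0,0]],[[0.6,-0.1,0],[0,0,0]],[[0.8,-0.1,0],[0,0,0]],[[0.8,-0.1,0],[0,0,0]]]'
```

```text
t: 29.98
tool_pos: [0.5245, 0.2283, 0.1758]
tool_rot: [-3.141, -0.007, -0.002]
contact_force: [2.7, -1.8, 1.4]
opening: 0.0204
grip_force: 50.3
t: 30.48
tool_pos: [0.5319, 0.2295, 0.1757]
tool_rot: [3.142, 0.007, 0.0]
contact_force: [-2.0, -2.1, 3.4]
opening: 0.0201
grip_force: 50.6
```

```bash
python3 -m handwheel '[[[0.2,0,0],[0,0,0]],[[0.3,0,0],[0,0,0]],[[0.3,0,0],[0,0,0]]]'
python3 -m handwheel '[[[0.2,0,0],[0,0,0]],[[0.3,0,0],[0,0,0]],[[0.3,0,0],[0,0,0]]]'
```

```text
t: 30.85
tool_pos: [0.5335, 0.2296, 0.1757]
tool_rot: [3.141, 0.008, -0.006]
contact_force: [-7.4, -1.7, 5.6]
opening: 0.0202
grip_force: 50.8
t: 31.22
tool_pos: [0.5338, 0.2297, 0.1756]
tool_rot: [3.14, 0.009, -0.017]
contact_force: [-17.7, -2.3, 11.9]
opening: 0.0207
grip_force: 51.3
```

```bash
python3 -m handwheel '[[[-0.3,0,0],[0,0,0]],[[-0.45,0,0],[0,0,0]],[[-0.45,0,0],[0,0,0]]]'
python3 -m handwheel '[[[0,0,0],[0,0,0]],[[0,0,0],[0,0,0]],[[0,0,0],[0,0,0]],[[0,0,0],[0,0,0]]]' -0.5
python3 -m handwheel '[[[0,0,-4],[0,0,0]],[[0,0,-9],[0,0,0]],[[0,0,-14],[0,0,0]]]'
python3 - <<'E'
from fit import *
I={c:ctrl.get_image(c) for c in("scene","top")}
G={c:grad(I[c]) for c in I}
o=ctrl.get_obs();print(o["t"],o["tool_pos"])
for c in I:
  for n in["lid","clip_0_press","crank_sleeve"]:
    z={"crank_sleeve":.161,"clip_0_press":.023}.get(n,0)
    for r in ctrl.landmark_of(c,n)[:5]:
        if r["score"]>.2: print(c,n,round(r["score"],2),np.round(r["position"],1),np.round(at(c,r["position"],z),3)[:2])
  print(c,grid(lambda p:score(G[c],c,p,.0715,.020)+score(G[c],c,p,.014,.056),(.433,-.19),8,.003))
k=5;f=lambda im,x,y,w,h:cv2.resize(im[y:y+h,x:x+w],None,fx=k,fy=k,interpolation=cv2.INTER_CUBIC)
cv2.imwrite("pics/j.png",np.hstack([f(I["scene"],335,240,80,80),f(I["top"],370,195,70,80)]))
E
```

```text
t: 31.6
tool_pos: [0.5334, 0.2297, 0.1757]
tool_rot: [-3.141, -0.008, -0.001]
contact_force: [-1.9, -2.6, 2.9]
opening: 0.0204
grip_force: 50.7
t: 32.1
tool_pos: [0.5333, 0.2296, 0.1756]
tool_rot: [-3.141, -0.008, 0.0]
contact_force: [0.5, -0.2, -0.0]
opening: 0.0642
grip_force: 0.0
t: 32.48
tool_pos: [0.5331, 0.2295, 0.317]
tool_rot: [-3.142, -0.007, 0.001]
contact_force: [0.3, 1.0, 0.2]
opening: 0.0637
grip_force: 0.0
32.575 [0.53587756 0.2303979  0.32405961]
scene lid 0.78 [379.4 273.1] [ 0.466 -0.195]
scene clip_0_press 0.85 [406.2 277.9] [ 0.481 -0.281]
scene crank_sleeve 0.62 [288.9 172.1] [0.545 0.238]
scene [ 4.201936e+02  4.510000e-01 -1.990000e-01]
top lid 0.9 [410.8 220.6] [ 0.475 -0.191]
top clip_0_press 0.92 [439.5 217.3] [ 0.483 -0.276]
top crank_sleeve 0.44 [276.2 187.3] [0.535 0.228]
top [ 2.482864e+02  4.210000e-01 -2.140000e-01]
```

View pics/j.png

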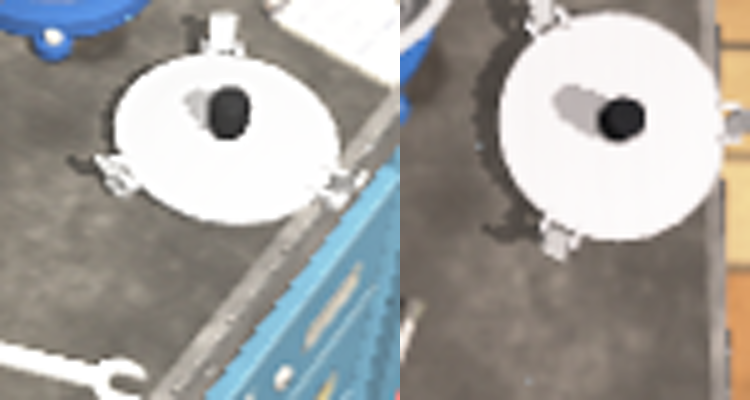

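```bash
python3 - <<'E'
from fit import *
I={c:ctrl.get_image(c) for c in("scene","top")};G={c:grad(I[c]) for c in I}
print(at("top",(413.7,218.3),.056)[:2],at("top",(411.7,219.9),.021)[:2],at("scene",(379.9,267.1),.021)[:2])
for c in I: print(c,grid(lambda p:score(G[c],c,p,.0715,.022),(.468,-.194),8,.002))
print(ctrl.get_obs()["t"])
E
```

```text
[ 0.47287936 -0.18591986] [ 0.4734733  -0.18857901] [ 0.47172404 -0.1911119 ]
scene [ 3.108201e+02  4.720000e-01 -1.900000e-01]
top [ 3.152579e+02  4.740000e-01 -1.900000e-01]
32.975
```

```bash
python3 -m handwheel '[[[-1,6,0],[0,0,0]],[[-2,12,0],[0,0,0]],[[-3,18,0],[0,0,0]],[[-4,24,0],[0,0,0]],[[-5,30,0],[0,0,0]]]' -1
python3 -m handwheel '[[[-0.6,5,4],[0,0,0]],[[-1.2,10,8],[0,0,0]],[[-1.4,12,14],[0,0,0]],[[-1.4,12,20],[0,0,0]],[[-1.4,12,20],[0,0,0]]]'
python3 -m handwheel '[[[0,0,0],[0,0,0]],[[0,0,0],[0,0,0]]]'
```

```text
t: 33.6
tool_pos: [0.4839, -0.0723, 0.315]
tool_rot: [-3.141, -0.008, 0.001]
contact_force: [0.9, -0.6, -0.0]
opening: 0.0853
grip_force: 0.0
t: 34.22
tool_pos: [0.4667, -0.1885, 0.1092]
tool_rot: [-3.135, -0.006, 0.018]
contact_force: [0.0, 1.1, -0.2]
opening: 0.0855
grip_force: 0.0
t: 34.48
tool_pos: [0.4735, -0.1916, 0.1195]
tool_rot: [3.138, 0.009, 0.008]
contact_force: [-0.1, -0.5, 0.2]
opening: 0.0855
grip_force: 0.0
```

```bash
python3 -m handwheel '[[[0,-0.2,4],[0,0,0]],[[0,-0.2,8],[0,0,0]],[[0,-0.2,9],[0,0,0]],[[0,-0.2,9],[0,0,0]],[[0,-0.2,9],[0,0,0]]]'
python3 -m handwheel '[[[0,0,0],[0,0,0]],[[0,0,0],[0,0,0]],[[0,0,0],[0,0,0]],[[0,0,0],[0,0,0]],[[0,0,0],[0,0,0]]]' 1 20
python3 -m handwheel '[[[0,0,0],[0,0,0]],[[0,0,0],[0,0,0]],[[0,0,0],[0,0,0]],[[0,0,0],[0,0,0]],[[0,0,0],[0,0,0]]]' -0.5
```

```text
t: 35.1
tool_pos: [0.4731, -0.1897, 0.0282]
tool_rot: [3.139, 0.008, 0.006]
contact_force: [0.4, -0.1, 0.6]
opening: 0.0853
grip_force: 0.0
t: 35.72
tool_pos: [0.4715, -0.1891, 0.0261]
tool_rot: [3.141, 0.008, 0.0]
contact_force: [-1.2, -0.8, 3.7]
opening: 0.0272
grip_force: 20.3
t: 36.35
tool_pos: [0.4713, -0.1887, 0.0256]
tool_rot: [-3.142, -0.008, 0.0]
contact_force: [0.3, -0.2, 0.0]
opening: 0.0643
grip_force: 0.0
```

Now turn 90° (raise slightly) and grasp along x.

```bash
python3 -m handwheel '[[[0,0,-0.2],[0,0,-0.18]],[[0,0,-0.2],[0,0,-0.36]],[[0,0,-0.2],[0,0,-0.54]],[[0,0,-0.2],[0,0,-0.72]],[[0,0,-0.2],[0,0,-0.9]]]'
python3 -m handwheel '[[[0,0,0],[0,0,-0.18]],[[0,0,0],[0,0,-0.36]],[[0,0,0],[0,0,-0.54]],[[0,0,0],[0,0,-0.66]],[[0,0,0],[0,0,-0.66]]]'
python3 -m handwheel '[[[0,0,0],[0,0,0]],[[0,0,0],[0,0,0]],[[0,0,0],[0,0,0]],[[0,0,0],[0,0,0]],[[0,0,0],[0,0,0]]]' 1 60
python3 -m handwheel '[[[0,0,0],[0,0,0]],[[0,0,0],[0,0,0]]]'
```

```text
t: 36.98
tool_pos: [0.4713, -0.1887, 0.0277]
tool_rot: [-2.821, -1.382, -0.0]
contact_force: [0.3, 0.5, -0.2]
opening: 0.0641
grip_force: 0.0
t: 37.6
tool_pos: [0.4713, -0.1887, 0.0277]
tool_rot: [2.23, 2.213, 0.0]
contact_force: [1.0, -0.1, -0.5]
opening: 0.0641
grip_force: 0.0
t: 38.22
tool_pos: [0.4724, -0.189, 0.0286]
tool_rot: [2.227, 2.213, 0.002]
contact_force: [4.7, 1.5, 3.2]
opening: 0.0261
grip_force: 59.2
t: 38.48
tool_pos: [0.4724, -0.189, 0.0286]
tool_rot: [2.227, 2.213, 0.002]
contact_force: [5.6, 1.4, 4.2]
opening: 0.0259
grip_force: 59.2
```

```bash
python3 -m handwheel '[[[0,0,-3],[0,0,0]],[[0,0,-7],[0,0,0]],[[0,0,-12],[0,0,0]],[[0,0,-17],[0,0,0]],[[0,0,-20.5],[0,0,0]]]'
python3 -m handwheel '[[[4,1.7,0],[0,0,0]],[[8,3.4,0],[0,0,0]],[[12,5.2,0],[0,0,0]],[[16,7,0],[0,0,0]],[[19,8.15,0],[0,0,0]]]'
python3 -m handwheel '[[[0,0,0],[0,0,0]],[[0,0,0],[0,0,0]],[[0,0,0],[0,0,0]]]'
python3 - <<'E'
from fit import *
I={c:ctrl.get_image(c) for c in("scene","top")};G={c:grad(I[c]) for c in I}
o=ctrl.get_obs();p=o["tool_pos"];print(o["t"],p)
z=p[2]-.0286
c="scene";print(grid(lambda q:score(G[c],c,q,.0715,z+.022),(.554,.001),6,.002), grid(lambda q:score(G[c],c,q,.0715,z+.018),(.554,.001),6,.002))
k=7;x,y=300,155;a=cv2.resize(I[c][y:y+80,x:x+90],None,fx=k,fy=k,interpolation=cv2.INTER_CUBIC)
for X,zz,r in((p[:2],z+.022,.0715),((.554,.001),.157,.071)):
    cv2.polylines(a,[np.array([tuple(int(k*(v+.5-o)) for v,o in zip(proj(c,np.array([X[0]+r*np.cos(q),X[1]+r*np.sin(q),zz])),(x,y))) for q in np.linspace(0,6.28,40)])],True,(0,255,0) if r>.0711 else (255,0,255),1)
cv2.imwrite("pics/k.png",a)
E
```

```text
t: 39.1
tool_pos: [0.4691, -0.1882, 0.2313]
tool_rot: [-2.225, -2.211, 0.005]
contact_force: [1.0, 0.2, -7.6]
opening: 0.0254
grip_force: 61.3
t: 39.72
tool_pos: [0.5513, 0.0022, 0.2279]
tool_rot: [-2.222, -2.211, 0.011]
contact_force: [0.7, 0.1, -7.6]
opening: 0.026
grip_force: 61.3
t: 40.1
tool_pos: [0.5528, -0.0001, 0.2313]
tool_rot: [-2.228, -2.212, 0.004]
contact_force: [0.7, 0.8, -6.5]
opening: 0.0257
grip_force: 61.3
40.2 [ 5.53383303e-01 -8.86121073e-05  2.32172881e-01]
[ 2.385534e+02  5.460000e-01 -3.000000e-03] [ 2.392646e+02  5.500000e-01 -1.000000e-03]
```

View pics/k.png

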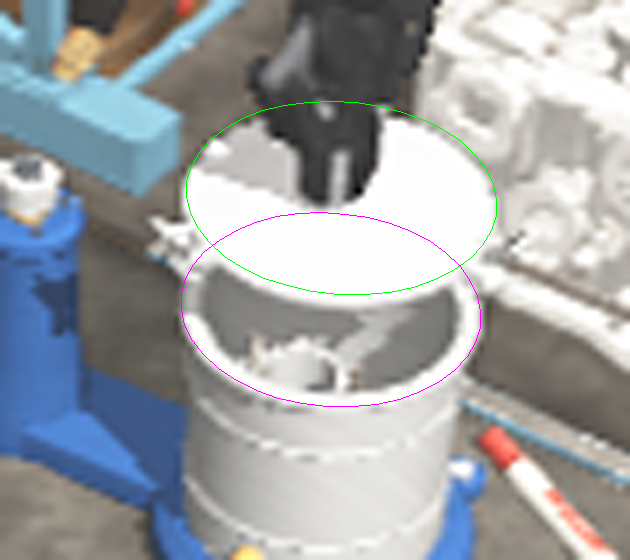

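```bash
python3 -m handwheel '[[[0.1,0.05,2],[0,0,0]],[[0.1,0.05,3.5],[0,0,0]],[[0.1,0.05,4.2],[0,0,0]],[[0.1,0.05,4.2],[0,0,0]]]'
python3 -m handwheel '[[[0,0,0.4],[0,0,0]],[[0,0,0.8],[0,0,0]],[[0,0,0.8],[0,0,0]]]'
```

```text
t: 40.7
tool_pos: [0.5537, 0.0019, 0.1893]
tool_rot: [-2.227, -2.213, 0.002]
contact_force: [0.1, 0.7, -6.2]
opening: 0.0257
grip_force: 61.3
t: 41.08
tool_pos: [0.5542, 0.0018, 0.1824]
tool_rot: [-2.228, -2.215, 0.001]
contact_force: [0.6, 0.1, -6.6]
opening: 0.0258
grip_force: 61.3
```

```bash
python3 -m handwheel '[[[0,-0.05,0.3],[0,0,0]],[[0,-0.05,0.6],[0,0,0]],[[0,-0.05,0.6],[0,0,0]]]'
python3 -m handwheel '[[[0,0,0.2],[0,0,0]],[[0,0,0.4],[0,0,0]],[[0,0,0.4],[0,0,0]]]'
python3 -m handwheel '[[[0,0,0.15],[0,0,0]],[[0,0,0.3],[0,0,0]],[[0,0,0.3],[0,0,0]]]'
```

```text
t: 41.45
tool_pos: [0.5536, 0.0018, 0.1762]
tool_rot: [-2.228, -2.214, 0.001]
contact_force: [-0.2, 0.6, -7.0]
opening: 0.0258
grip_force: 61.3
t: 41.82
tool_pos: [0.5538, 0.0018, 0.1724]
tool_rot: [-2.228, -2.214, 0.0]
contact_force: [0.1, -0.2, -5.9]
opening: 0.0254
grip_force: 61.3
t: 42.2
tool_pos: [0.554, 0.0018, 0.1698]
tool_rot: [2.228, 2.215, 0.0]
contact_force: [0.2, 0.0, -6.0]
opening: 0.0256
grip_force: 61.4
```

```bash
python3 -m handwheel '[[[0,0,0.1],[0,0,0]],[[0,0,0.2],[0,0,0]],[[0,0,0.2],[0,0,0]]]'
python3 -m handwheel '[[[0,0,0.1],[0,0,0]],[[0,0,0.2],[0,0,0]],[[0,0,0.2],[0,0,0]]]'
```

```text
t: 42.58
tool_pos: [0.5541, 0.0018, 0.1697]
tool_rot: [2.228, 2.215, 0.0]
contact_force: [-6.0, 0.4, 3.2]
opening: 0.0256
grip_force: 62.4
t: 42.95
tool_pos: [0.5542, 0.0018, 0.1697]
tool_rot: [2.227, 2.215, 0.0]
contact_force: [-10.2, 1.7, 11.7]
opening: 0.0259
grip_force: 63.3
```

```bash
python3 -m handwheel '[[[0,0,-0.3],[0,0,0]],[[0,0,-0.3],[0,0,0]],[[0,0,-0.3],[0,0,0]],[[0,0,-0.3],[0,0,0]]]' -0.5
python3 -m handwheel '[[[0,0,-3],[0,0,0]],[[0,0,-7],[0,0,0]],[[-6,0,-12],[0,0,0]],[[-12,0,-12],[0,0,0]],[[-18,0,-12],[0,0,0]]]' 1
python3 - <<'E'
from fit import *
I={c:ctrl.get_image(c) for c in("scene","top")};G={c:grad(I[c]) for c in I}
o=ctrl.get_obs();print(o["t"],o["tool_pos"])
L=np.array([.554,.0018])
for c in I:
  for n in["lid","clip_0_press"]:
    for r in ctrl.landmark_of(c,n)[:5]:
        if r["score"]>.2:
            X=at(c,r["position"],{"lid":.141}.get(n,.164))[:2];print(c,n,round(r["score"],2),np.round(X,3),np.round(np.hypot(*(X-L)),3),np.round(np.degrees(np.arctan2(*(X-L)[::-1]))))
  print(c,grid(lambda p:score(G[c],c,p,.0715,.163),(.554,.001),8,.002))
t=I["top"];k=8;x,y=322,148;a=cv2.resize(t[y:y+72,x:x+72],None,fx=k,fy=k,interpolation=cv2.INTER_CUBIC)
for th in(-84,36,156):
    q=np.radians(th)
    for r,z,col in((.077,.160,(255,0,0)),(.077+.0153,.176,(0,0,255))):
        v=proj("top",np.array([*(L+r*np.array([np.cos(q),np.sin(q)])),z]));cv2.circle(a,(int(k*(v[0]+.5-x)),int(k*(v[1]+.5-y))),4,col,1)
s=I["scene"];b=cv2.resize(s[155:227,308:400-58+15],None,fx=k,fy=k,interpolation=cv2.INTER_CUBIC)
cv2.imwrite("pics/l.png",np.hstack([a,b])[:, :800])
E
```

```text
t: 43.45
tool_pos: [0.554, 0.0018, 0.1685]
tool_rot: [-2.228, -2.215, -0.0]
contact_force: [-0.5, -0.7, 0.6]
opening: 0.0639
grip_force: 0.0
t: 44.08
tool_pos: [0.5534, -0.1723, 0.2903]
tool_rot: [2.225, 2.214, 0.002]
contact_force: [1.0, 0.4, -0.5]
opening: 0.0001
grip_force: 0.0
44.175 [ 0.55241343 -0.17577053  0.28851123]
scene lid 0.97 [ 0.549 -0.014] 0.017 -108.0
scene clip_0_press 0.72 [ 0.566 -0.094] 0.097 -83.0
scene [ 2.266023e+02  5.480000e-01 -1.000000e-03]
top lid 0.77 [ 0.556 -0.004] 0.006 -68.0
top lid 0.38 [0.558 0.168] 0.167 89.0
top clip_0_press 0.79 [ 0.56  -0.088] 0.09 -86.0
top [2.726904e+02 5.540000e-01 1.000000e-03]
```

View pics/l.png

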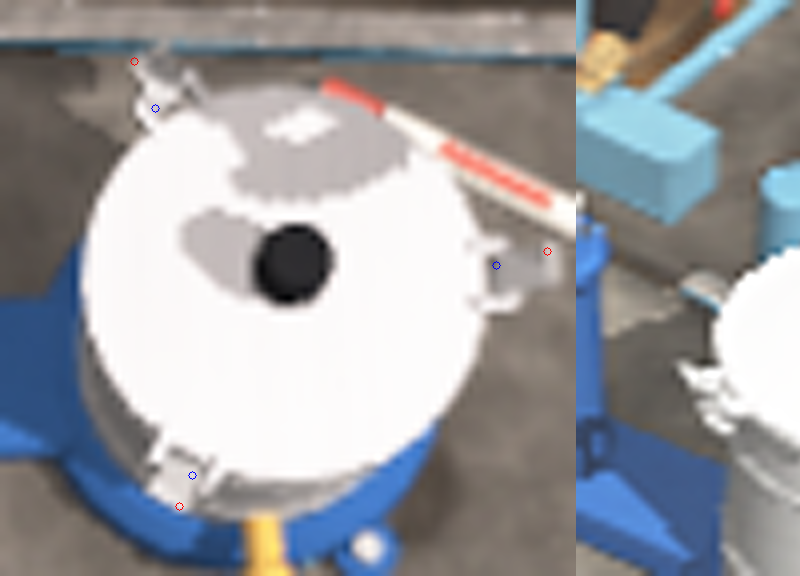

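```bash
python3 -m handwheel '[[[4,0.2,2],[0,0,0]],[[8.4,0.4,5],[0,0,0]],[[8.4,0.4,9.5],[0,0,0]],[[8.4,0.4,9.5],[0,0,0]],[[8.4,0.4,9.5],[0,0,0]]]' 1 60
python3 -m handwheel '[[[0,0,0.5],[0,0,0]],[[0,0,1],[0,0,0]],[[0,0,1.4],[0,0,0]],[[0,0,1.4],[0,0,0]]]'
```

```text
t: 45.0
tool_pos: [0.5581, -0.0862, 0.1952]
tool_rot: [2.226, 2.215, 0.001]
contact_force: [0.1, -0.5, -0.1]
opening: -0.0001
grip_force: 0.0
t: 45.5
tool_pos: [0.5571, -0.0867, 0.1791]
tool_rot: [-2.228, -2.214, 0.001]
contact_force: [0.5, 0.9, 0.4]
opening: -0.0
grip_force: 0.0
```

```bash
python3 -m handwheel '[[[-0.7,0,-0.4],[0,0,0]],[[-0.7,0,-0.4],[0,0,0]],[[-0.7,0,0.4],[0,0,0]],[[-0.7,0,0.7],[0,0,0]],[[-0.7,0,0.7],[0,0,0]]]'
python3 -m handwheel '[[[0,0,0.3],[0,0,0]],[[0,0,0.5],[0,0,0]],[[0,0,0.5],[0,0,0]]]'
```

```text
t: 46.12
tool_pos: [0.5584, -0.0956, 0.1746]
tool_rot: [2.225, 2.211, -0.002]
contact_force: [-1.4, -4.3, 7.8]
opening: -0.0001
grip_force: 3.5
t: 46.5
tool_pos: [0.5587, -0.0953, 0.1694]
tool_rot: [2.224, 2.21, 0.0]
contact_force: [0.8, -4.0, 5.2]
opening: -0.0004
grip_force: 2.7
```

```bash
python3 -m handwheel '[[[0,0,0.2],[0,0,0]],[[0,0,0.4],[0,0,0]],[[0,0,0.4],[0,0,0]]]'
python3 -m handwheel '[[[0,0,0.2],[0,0,0]],[[0,0,0.25],[0,0,0]],[[0,0,0.25],[0,0,0]]]'
python3 -m handwheel '[[[0,0,0.15],[0,0,0]],[[0,0,0.2],[0,0,0]],[[0,0,0.2],[0,0,0]]]'
```

```text
t: 46.88
tool_pos: [0.5582, -0.0943, 0.1644]
tool_rot: [2.226, 2.213, 0.001]
contact_force: [1.7, -2.5, 3.8]
opening: 0.0001
grip_force: 2.2
t: 47.25
tool_pos: [0.5583, -0.0943, 0.1639]
tool_rot: [2.226, 2.213, 0.001]
contact_force: [-2.3, -2.5, 12.4]
opening: 0.0003
grip_force: 6.4
t: 47.62
tool_pos: [0.5584, -0.0944, 0.1634]
tool_rot: [2.225, 2.213, 0.0]
contact_force: [-5.6, -1.9, 19.4]
opening: 0.0001
grip_force: 9.5
```

```bash
python3 -m handwheel '[[[0,0,-4],[0,0,0]],[[0,0,-7.5],[0,0,0.18]],[[5,2.5,-7.5],[0,0,0.36]],[[10,5,-7.5],[0,0,0.54]],[[14.65,7.55,-7.5],[0,0,0.72]]]'
python3 -m handwheel '[[[0,0,0],[0,0,0.15]],[[0,0,0],[0,0,0.29]],[[0,0,0],[0,0,0.29]],[[0,0,0],[0,0,0.29]]]'
```

```text
t: 48.25
tool_pos: [0.6332, 0.0547, 0.2324]
tool_rot: [-2.867, -1.279, 0.004]
contact_force: [-0.0, -0.7, 0.1]
opening: -0.0001
grip_force: 0.0
t: 48.75
tool_pos: [0.6332, 0.0526, 0.2331]
tool_rot: [-3.02, -0.863, 0.003]
contact_force: [0.1, 0.2, 0.9]
opening: 0.0004
grip_force: 0.0
```

```bash
python3 -m handwheel '[[[0.1,0,3],[0,0,0]],[[0.1,0,5],[0,0,0]],[[0.1,0,5.4],[0,0,0]],[[0.1,0,5.8],[0,0,0]],[[0.1,0,5.8],[0,0,0]]]'
python3 -m handwheel '[[[0,0,0.3],[0,0,0]],[[0,0,0.6],[0,0,0]],[[0,0,0.6],[0,0,0]]]'
python3 -m handwheel '[[[0,0,0.2],[0,0,0]],[[0,0,0.4],[0,0,0]],[[0,0,0.4],[0,0,0]]]'
```

```text
t: 49.38
tool_pos: [0.6351, 0.0532, 0.1772]
tool_rot: [3.021, 0.861, 0.003]
contact_force: [0.0, 1.3, 1.7]
opening: 0.0005
grip_force: 0.9
t: 49.75
tool_pos: [0.6372, 0.054, 0.1733]
tool_rot: [3.021, 0.861, 0.013]
contact_force: [1.6, 3.5, 7.1]
opening: -0.0
grip_force: 3.3
t: 50.12
tool_pos: [0.6374, 0.0535, 0.1691]
tool_rot: [3.02, 0.86, 0.013]
contact_force: [2.8, 2.9, 5.6]
opening: 0.0001
grip_force: 2.7
```

```bash
python3 -m handwheel '[[[-0.2,0,0.2],[0,0,0]],[[-0.3,0,0.4],[0,0,0]],[[-0.3,0,0.4],[0,0,0]]]'
python3 -m handwheel '[[[0,0,0.2],[0,0,0]],[[0,0,0.3],[0,0,0]],[[0,0,0.3],[0,0,0]]]'
```

```text
t: 50.5
tool_pos: [0.634, 0.0513, 0.1641]
tool_rot: [3.02, 0.86, 0.009]
contact_force: [3.7, 2.2, 5.4]
opening: -0.0001
grip_force: 2.8
t: 50.88
tool_pos: [0.6341, 0.0513, 0.1638]
tool_rot: [3.02, 0.86, 0.009]
contact_force: [-1.9, 1.0, 14.9]
opening: -0.0
grip_force: 7.6
```

```bash
python3 -m handwheel '[[[0,0,0.1],[0,0,0]],[[0,0,0.15],[0,0,0]]]'
python3 -m handwheel '[[[0,0,-4],[0,0,0]],[[0,0,-7.5],[0,0,0.18]],[[-5,0,-7.5],[0,0,0.36]],[[-10,1,-7.5],[0,0,0.54]],[[-13,4,-7.5],[0,0,0.72]]]'
python3 -m handwheel '[[[0,0,0],[0,0,0.17]],[[0,0,0],[0,0,0.33]],[[0,0,0],[0,0,0.33]],[[0,0,0],[0,0,0.33]]]'
```

```text
t: 51.12
tool_pos: [0.6343, 0.0514, 0.1633]
tool_rot: [3.02, 0.86, 0.009]
contact_force: [-4.3, 2.0, 19.9]
opening: 0.0004
grip_force: 10.0
t: 51.75
tool_pos: [0.5401, -0.0516, 0.2313]
tool_rot: [3.13, -0.267, -0.004]
contact_force: [0.2, 0.1, 0.7]
opening: -0.0003
grip_force: 0.0
t: 52.25
tool_pos: [0.5422, -0.0512, 0.2319]
tool_rot: [3.046, -0.766, -0.002]
contact_force: [0.3, 0.3, -1.7]
opening: -0.0
grip_force: 0.0
```

```bash
python3 -m handwheel '[[[-5,-2.4,0],[0,0,0]],[[-10,-4.8,0],[0,0,0]],[[-10.9,-5.2,0],[0,0,0]],[[-10.9,-5.2,0],[0,0,0]]]'
python3 -m handwheel '[[[0,0,3],[0,0,0]],[[0,0,5],[0,0,0]],[[0,0,5.3],[0,0,0]],[[0,0,5.6],[0,0,0]],[[0,0,5.6],[0,0,0]]]'
python3 -m handwheel '[[[0.1,0,0.3],[0,0,0]],[[0.1,0,0.6],[0,0,0]],[[0.1,0,0.6],[0,0,0]]]'
```

```text
t: 52.75
tool_pos: [0.4714, 0.0466, 0.2327]
tool_rot: [3.046, -0.767, 0.001]
contact_force: [0.7, -1.2, 0.1]
opening: 0.0
grip_force: 0.0
t: 53.38
tool_pos: [0.4721, 0.0462, 0.1774]
tool_rot: [-3.045, 0.77, -0.002]
contact_force: [0.3, -0.7, -0.1]
opening: -0.0002
grip_force: 0.0
t: 53.75
tool_pos: [0.4724, 0.0468, 0.1727]
tool_rot: [-3.044, 0.769, 0.001]
contact_force: [-6.8, 3.2, 8.4]
opening: -0.0001
grip_force: 4.2
```

```bash
python3 -m handwheel '[[[0,0,0.3],[0,0,0]],[[0,0,0.5],[0,0,0]],[[0,0,0.5],[0,0,0]]]'
python3 -m handwheel '[[[0,0,0.2],[0,0,0]],[[0,0,0.4],[0,0,0]],[[0,0,0.4],[0,0,0]]]'
python3 -m handwheel '[[[0,0,0.15],[0,0,0]],[[0,0,0.3],[0,0,0]],[[0,0,0.3],[0,0,0]]]'
```

```text
t: 54.12
tool_pos: [0.4726, 0.0466, 0.1668]
tool_rot: [-3.044, 0.769, -0.001]
contact_force: [-1.9, 1.9, 3.8]
opening: 0.0003
grip_force: 2.4
t: 54.5
tool_pos: [0.4728, 0.0463, 0.1639]
tool_rot: [-3.045, 0.769, -0.001]
contact_force: [-7.2, 2.8, 12.0]
opening: -0.0001
grip_force: 6.1
t: 54.88
tool_pos: [0.4728, 0.0464, 0.1633]
tool_rot: [-3.045, 0.769, -0.0]
contact_force: [-13.1, 2.8, 23.9]
opening: -0.0001
grip_force: 11.9
```

Pressed. Back off and check.

```bash
python3 -m handwheel '[[[0,0,-4],[0,0,0]],[[0,0,-9],[0,0,0]],[[-4,-2,-13],[0,0,0]],[[-8,-5,-13],[0,0,0]],[[-8,-10,-13],[0,0,0]]]'
python3 -m handwheel '[[[0,-4,0],[0,0,0]],[[0,-4,0],[0,0,0]]]'
python3 - <<'E'
from fit import *
I={c:ctrl.get_image(c) for c in("scene","top")};G={c:grad(I[c]) for c in I}
print(ctrl.get_obs()["t"])
for c in I: print(c,grid(lambda p:score(G[c],c,p,.0715,.162),(.554,.001),6,.002))
k=5;f=lambda im,x,y,w,h:cv2.resize(im[y:y+h,x:x+w],None,fx=k,fy=k,interpolation=cv2.INTER_CUBIC)
cv2.imwrite("pics/m.png",np.hstack([f(I["scene"],275,145,90,100),f(I["top"],325,140,70,100)]))
E
```

```text
t: 55.5
tool_pos: [0.4487, 0.1729, 0.2896]
tool_rot: [-3.045, 0.77, -0.007]
contact_force: [0.6, 0.0, 0.5]
opening: -0.0
grip_force: 0.0
t: 55.75
tool_pos: [0.469, 0.2086, 0.2875]
tool_rot: [3.046, -0.765, -0.001]
contact_force: [0.1, -0.6, -0.5]
opening: 0.0001
grip_force: 0.0
55.85
scene [2.323435e+02 5.520000e-01 1.000000e-03]
top [2.983514e+02 5.540000e-01 1.000000e-03]
```

View pics/m.png

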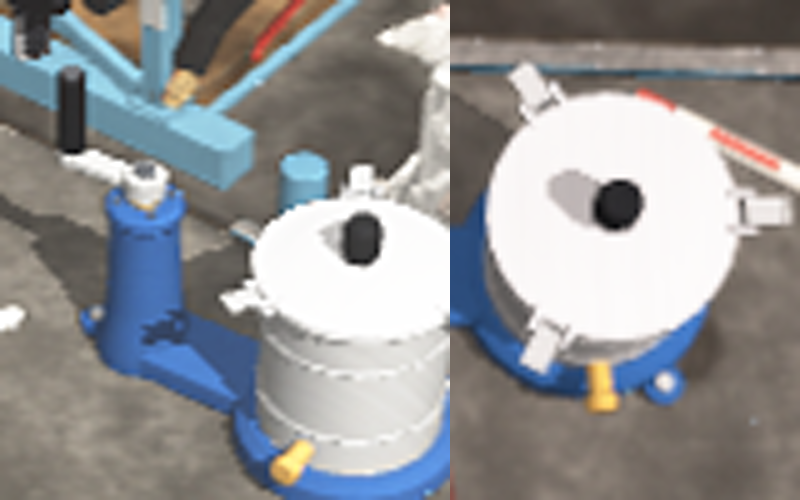

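All three ears lie level (530,90; 770,210; 545,345 in the crop). The lid is flat and centred, and the sleeve is on the far side at (70,110). Handing in.

```bash
python3 -c "
from station import ctrl
print(ctrl.finish_job())"
```

```text
the job is handed in; nothing more can be done
None
```

I handed the job in: both valves on the bench stand in their own cups, the crank is wound down to its stop, and the lid is seated with all three clips pressed down; `finish_job()` returned no verdict.

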